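Space the tooth models on the rack with the saddle spacer

ROBOT

A 6-joint arm with a two-finger parallel gripper is mounted at the origin on the work surface. World frame = base frame: x ahead of the robot, y to its left, z up, the work surface at z = 0. Lengths are in mm, angles in rad, forces in N, time in s.
With the tool pointing down it reaches from about 275 to 1000 mm from the base axis. Payload 8.4 kg.
Tool frame: the origin (TCP) lies where the fingers leave the gripper's body, on its centre line; the fingertips stand 73 mm ahead of it and the grasp point (between the pads) lies 54 mm ahead of it (grip_point_offset is the distance from the TCP to the grasp point, in mm); z points along the fingers, y is the direction in which the jaws open and shut (so a half turn about z gives the same grasp; the last joint's range is limited). The gripper opens to 85 mm and grips with 20 to 120 N. Pads are 22 mm wide; open, the fingers measure 114 mm over their backs; the gripper's body (76 mm by 85 mm) begins 54 mm behind the grasp point. The pads swing forward as they close: fully open they stand 13 mm farther back than shut.
Start: joints at [1.303, 0.353, 1.633, -0, 1.155, -0.002], TCP at [164.174, 603.055, 303.881] pointing down, gripper open.
Joint ranges: [-2.63, 2.63], [-0.92, 2.1], [0.06, 2.66], [-1.3, 4.44], [0, 2.69], [-3.02, 3.02]. Speed limits (rad/s): [2.22, 2.22, 2.79, 3.14, 3.14, 3.14].

INTERFACE

Orientations are given as [roll, pitch, yaw] about the fixed x, y, z axes, in that order (R = Rz(yaw) Ry(pitch) Rx(roll)).
In Python, from rig import sense, grab_frame, sign_off, grip_point_offset gives the robot as it stands. The module is installed in compiled form; this text tells all that it offers.
- The arm moves only by the tool drive_tool, never from a script. Its argument "targets" is one flat list of numbers, 7 for each row, row after row: the shift along the tool's x, y, z in m, then the turn, a rotation vector about the tool's x, y, z in rad, then the opening, from 0 (shut) to 1 (fully open). In form: [tx, ty, tz, wx, wy, wz, grip, tx, ty, tz, wx, wy, wz, grip, ...]. A call has 1 to 12 rows; each row is the pose to reach, as a shift and turn from the pose commanded when the call began, along the tool's axes at that moment; what a row does not reach only later rows make up. A row lasts 1/12 s, in which the tool goes at most 41.7 mm and 7.16 degrees, less where a joint would pass 70% of its speed; a pose out of reach is approached as far as the arm can. A call with a gripper value outside its range is refused whole. The fingers move at their own pace and stop on an object; "force" is the grip in N (left out, the last holds). Time passes only in rows, so rows that repeat a pose let the fingers close. It gives the time, the measured TCP pose, the force and the opening at its end, in the units of the state.
- sense(): the state, without advancing time (a new reading comes with each control period).
- grab_frame(name): name is "scene" or "top" or "wrist"; returns a dict with "color" (384x512x3 uint8, blue, green, red), "vertical_fov" (degrees; the focal length in pixels is half the picture's height over the tangent of half this angle, whatever the lens; pixels are square), "cx", "cy" (the principal point, pixels), "world_from_camera" (4x4, takes a point from camera to world coordinates). Camera axes: x right, y down, z forward; pixel columns grow to the right and rows downward; lengths in mm; the calibration is good to about 2 mm. A picture is of the moment at which its call begins. There is no depth.
- sign_off(): hands the job in, once; it reports no verdict.
The state is a dict: "clock": time; "qpos": joint angles; "qvel": joint speeds; "joint_efforts": joint torques, N m; "eef_pos": TCP position; "tcp_rot": TCP orientation; "contact_force": force on the tool from outside, world axes, zero at the start; "wrist_torque": the same for the moment, N m; "opening": opening from 0.0 (shut) to 1.0 (fully open).
Only numpy, scipy, OpenCV 4.12 (cv2) and the standard library are available. Lean on these libraries where they do the work, as an engineer would, in place of code of your own. Each camera call takes 0.05 s, during which the arm holds its last target. There are 200 camera calls.

TASK

Set the three plaster tooth models on the rack at equal gaps with the saddle spacer: lower it over each model in turn, starting with the one nearest the end stop, with its thick jaw side towards the stop, and slide spacer and model along until the jaw bears lightly on the stop, or on the model set before, which must stay put. Press gently (plaster chips at 12 N), move the models only with the spacer and leave the other things alone. Then stand the spacer upright on the bench, clear of the rack, and let go.

Things in the scene. Friction and masses are not known exactly. Their poses are not given: they have to be found in the camera images.
- rack: aluminium rail fixed to the bench, 56 mm wide (x), 310 mm long (y from -130 to +180 mm), its top 20 mm above the bench. Origin on the bench under the row's line; the row runs along its y axis, the end stop is at its +y end. It lies along the robot's left-right direction, turned at most 0.3 rad
- stop: dark steel block fixed on the rack's +y end, 44 mm (x) by 20 mm (y) by 42 mm high. Origin on the rail's top, in the middle of its working face (the face looking to -y, towards the models); axes as the rack's
- model1: plaster tooth model nearest the stop: block 40 (x) by 30 mm (y, along the row), upright faces 6 to 40 mm above the rail, teeth on top up to 48 mm. Origin at its centre on the rail's top, axes as the rack's. Slides along the row only, stiffly (about 4 N of friction), and stays where left. Starts 35 to 47 mm from the stop; the gap to set is the spacer's (14 to 28 mm)
- model2: the middle tooth model, alike in shape and friction; starts with a gap of 35 to 61 mm to model1
- model3: the tooth model farthest from the stop, alike; starts with a gap of 35 to 61 mm to model2
- spacer: steel saddle (upside-down U), 240 g, on its legs. Origin at feet level, mid-slot. Slot along its x, 36 mm wide (3 mm play each side of a model), 50 high. 6 mm leg at y -24 to -18; at +y a 6 mm leg plus a dark jaw with a brass screw, clamped so its outer face is anywhere from y +26 to +40 (not measured: feel it). All 28 wide (x). Bridge top at 62 mm; black grip over mid-slot 30 (x) by 16 (y), 62 to 104 mm up
- cup: white cup, 70 mm across the rim, 85 mm tall, standing firm, to the left of the rack; origin under its centre; leave alone
- arch: small terracotta-coloured arch model, 45 by 55 mm, 24 mm high, loose on the bench to the left; origin under its centre; leave alone
- jar: small white jar with a black lid, 40 mm across, 45 mm tall, loose on the bench to the right; origin under its centre; leave alone
- palette: round white ceramic mixing plate, 120 mm across, 16 mm high, standing firm to the right of the rack; origin under its centre
Things that resemble listed ones, but are neither listed nor needed, are in the scene too. Of the things shaped like the spacer, the steel one is meant.

How it is judged (in metres and radians):
On the way, in this order (a step that is already met when the one before it is completed fails the run):
1. the spacer's jaw is held against the end stop while its thin leg holds model1 up behind it, so that this gap is the spacer's (contact force between spacer and stop above 1 N and contact force between spacer and model1 above 1 N and y of model1 in the frame of stop between -0.0445 and -0.0275 m), for 0.1 s.
2. the spacer's jaw is held against model1 while its thin leg holds model2 up behind it, so that this gap is the spacer's (contact force between spacer and model1 above 1 N and contact force between spacer and model2 above 1 N and y of model2 in the frame of model1 between -0.0595 and -0.0425 m), for 0.1 s.
3. the spacer's jaw is held against model2 while its thin leg holds model3 up behind it, so that this gap is the spacer's (contact force between spacer and model2 above 1 N and contact force between spacer and model3 above 1 N and y of model3 in the frame of model2 between -0.0595 and -0.0425 m), for 0.1 s.
At the end, for the whole second after the job is handed in: The three gaps (stop to model1, model1 to model2, model2 to model3) are equal: all three lie within one 2.4 mm band (1.4 mm of spread always passes), between 12.5 and 29.5 mm; the spacer stands upright (within 0.1 rad) and at rest on the bench, off the rack, released (((y of model1 in the frame of stop between -0.0302 and -0.0278 m and y of model2 in the frame of model1 between -0.0452 and -0.0428 m and y of model3 in the frame of model2 between -0.0452 and -0.0428 m) or (y of model1 in the frame of stop between -0.0312 and -0.0288 m and y of model2 in the frame of model1 between -0.0462 and -0.0438 m and y of model3 in the frame of model2 between -0.0462 and -0.0438 m) or (y of model1 in the frame of stop between -0.0322 and -0.0298 m and y of model2 in the frame of model1 between -0.0472 and -0.0448 m and y of model3 in the frame of model2 between -0.0472 and -0.0448 m) or (y of model1 in the frame of stop between -0.0332 and -0.0308 m and y of model2 in the frame of model1 between -0.0482 and -0.0458 m and y of model3 in the frame of model2 between -0.0482 and -0.0458 m) or (y of model1 in the frame of stop between -0.0342 and -0.0318 m and y of model2 in the frame of model1 between -0.0492 and -0.0468 m and y of model3 in the frame of model2 between -0.0492 and -0.0468 m) or (y of model1 in the frame of stop between -0.0352 and -0.0328 m and y of model2 in the frame of model1 between -0.0502 and -0.0478 m and y of model3 in the frame of model2 between -0.0502 and -0.0478 m) or (y of model1 in the frame of stop between -0.0362 and -0.0338 m and y of model2 in the frame of model1 between -0.0512 and -0.0488 m and y of model3 in the frame of model2 between -0.0512 and -0.0488 m) or (y of model1 in the frame of stop between -0.0372 and -0.0348 m and y of model2 in the frame of model1 between -0.0522 and -0.0498 m and y of model3 in the frame of model2 between -0.0522 and -0.0498 m) or (y of model1 in the frame of stop between -0.0382 and -0.0358 m and y of model2 in the frame of model1 between -0.0532 and -0.0508 m and y of model3 in the frame of model2 between -0.0532 and -0.0508 m) or (y of model1 in the frame of stop between -0.0392 and -0.0368 m and y of model2 in the frame of model1 between -0.0542 and -0.0518 m and y of model3 in the frame of model2 between -0.0542 and -0.0518 m) or (y of model1 in the frame of stop between -0.0402 and -0.0378 m and y of model2 in the frame of model1 between -0.0552 and -0.0528 m and y of model3 in the frame of model2 between -0.0552 and -0.0528 m) or (y of model1 in the frame of stop between -0.0412 and -0.0388 m and y of model2 in the frame of model1 between -0.0562 and -0.0538 m and y of model3 in the frame of model2 between -0.0562 and -0.0538 m) or (y of model1 in the frame of stop between -0.0422 and -0.0398 m and y of model2 in the frame of model1 between -0.0572 and -0.0548 m and y of model3 in the frame of model2 between -0.0572 and -0.0548 m) or (y of model1 in the frame of stop between -0.0432 and -0.0408 m and y of model2 in the frame of model1 between -0.0582 and -0.0558 m and y of model3 in the frame of model2 between -0.0582 and -0.0558 m) or (y of model1 in the frame of stop between -0.0442 and -0.0418 m and y of model2 in the frame of model1 between -0.0592 and -0.0568 m and y of model3 in the frame of model2 between -0.0592 and -0.0568 m)) and height (world z) of spacer between -0.005 and 0.005 m and angle between spacer's own z axis and vertical below 0.1 rad and linear speed of spacer below 0.02 m/s and contact force between spacer and rack below 0.1 N); the robot touches nothing.
It fails at once if the spacer presses on the stop or a model with more than 12 N (contact force between spacer and stop above 12 N or contact force between spacer and model1 above 12 N or contact force between spacer and model2 above 12 N or contact force between spacer and model3 above 12 N).
It fails at once if the robot itself pushes a model (more than 2 N) (contact force between any of the arm, the fingers and model1 above 2 N or contact force between any of the arm, the fingers and model2 above 2 N or contact force between any of the arm, the fingers and model3 above 2 N).
It fails at once if the arch or the jar is moved by more than 10 mm (distance of any of arch, jar from where it was at the start of the episode above 0.01 m).
It fails at once if the robot or the spacer knocks the cup or the palette (more than 3 N) (contact force between any of the arm, spacer and cup above 3 N or contact force between any of the arm, spacer and palette above 3 N).
It also fails if it takes over 72 s, if anything falls off the work surface, if the arm or the gripper's body presses on something with over 40 N, if the wrist force passes 120 N, or if a joint passes its speed limit or range.

## Working session

There is one attempt and no reset: what is moved stays moved. The work goes in short steps, Python scripts to look and compute and a tool call to move; the robot and the scene stay as the last step left them, time stands still between calls to the robot, and variables do not carry over. Pictures are saved under pics/ and viewed, about 8 in all and at most 12, crops included, and the job is handed in when it is done.

Besides the shell and the picture viewer there is one more tool, called after "Request:" as a command line: name --argument value ..., lists and objects as JSON in quotes. drive_tool: Moves the arm, as the interface text tells. Its arguments: {"type":"object","properties":{"targets":{"type":"array"},"force":{"type":"number"}},"required":["targets"]}

```bash
mkdir -p pics
cat > h.py <<'E'
import numpy as np, cv2, json
from rig import sense, grab_frame, sign_off, grip_point_offset
def snap(n,f):
    g=grab_frame(n); cv2.imwrite(f'pics/{f}.png',g['color']); 
    np.savez(f'pics/{f}.npz',**{k:np.array(v) for k,v in g.items()}); return g
def ld(f): return dict(np.load(f'pics/{f}.npz'))
def foc(g): return g['color'].shape[0]/2/np.tan(np.radians(float(g['vertical_fov']))/2)
def pix2w(g,u,v,z):
    f=foc(g);T=g['world_from_camera'];d=T[:3,:3]@[(u-g['cx'])/f,(v-g['cy'])/f,1.]
    return T[:3,3]+d*(z-T[2,3])/d[2]
def w2pix(g,p):
    f=foc(g);T=g['world_from_camera'];c=T[:3,:3].T@(np.array(p,float)-T[:3,3]);return f*c[0]/c[2]+float(g['cx']),f*c[1]/c[2]+float(g['cy'])
E
python3 - <<'E'
from h import *
a=snap('scene','s0');b=snap('top','t0');print(sense(),grip_point_offset)
for g in(a,b):print(foc(g),g['cx'],g['cy'],np.round(g['world_from_camera'],3))
print(b['color'].shape)
E
```

```text
{'clock': 0.1, 'qpos': array([ 1.30261947e+00,  3.53571688e-01,  1.63402487e+00,  1.68913113e-05,
        1.15522431e+00, -2.38364536e-03]), 'qvel': array([-0.00105951, -0.00131808, -0.00074727,  0.00013135, -0.00121305,
       -0.00063527]), 'joint_efforts': array([ 1.78250360e-03, -6.06356263e+01, -3.42821395e+01,  5.39440646e-05,
        3.95593568e-03,  6.82258064e-05]), 'eef_pos': array([164.07159649, 602.7428528 , 303.25613706]), 'tcp_rot': array([-3.14036448e+00, -1.83728126e-05,  2.87579260e+00]), 'contact_force': array([ 0.29595936, -0.43094118, -0.80835874]), 'wrist_torque': array([-0.08941248, -0.00581738, -0.00899057]), 'opening': 0.9960840147324451} 53.900000000000006
370.6490371163583 256.41011382309216 187.9970946864241 [[-7.42000e-01  5.61000e-01 -3.68000e-01  9.03527e+02]
 [ 6.71000e-01  6.07000e-01 -4.26000e-01  3.80459e+02]
 [-1.50000e-02 -5.63000e-01 -8.26000e-01  8.43675e+02]
 [ 0.00000e+00  0.00000e+00  0.00000e+00  1.00000e+00]]
495.56164398590204 251.91198482056254 195.02195339527464 [[-1.200000e-02 -9.900000e-01  1.440000e-01  3.899430e+02]
 [-1.000000e+00  1.300000e-02  4.000000e-03 -3.666100e+01]
 [-6.000000e-03 -1.430000e-01 -9.900000e-01  1.116424e+03]
 [ 0.000000e+00  0.000000e+00  0.000000e+00  1.000000e+00]]
(384, 512, 3)
```

```bash
python3 -c "
import cv2
cv2.imwrite('pics/t0b.png',cv2.resize(cv2.imread('pics/t0.png'),(800,600),interpolation=cv2.INTER_CUBIC))"
```

```text
(no output)
```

View pics/t0b.png

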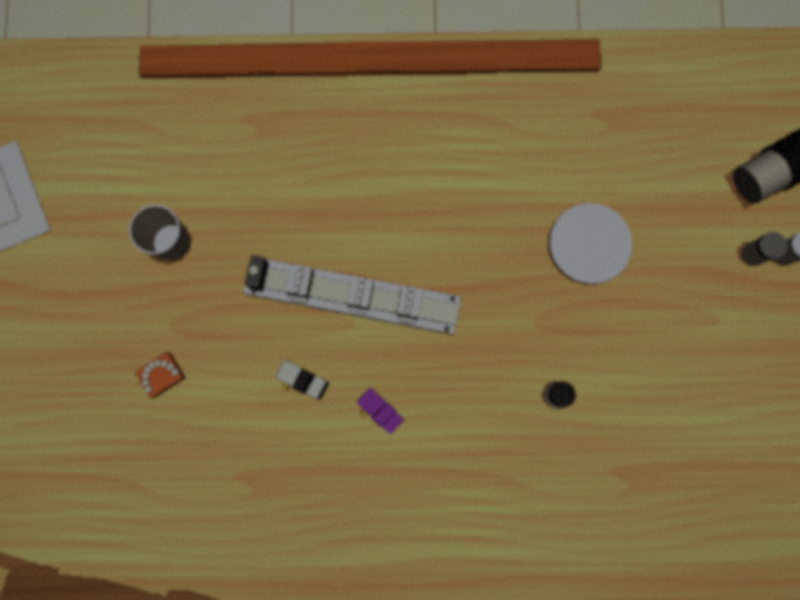

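View pics/s0.png

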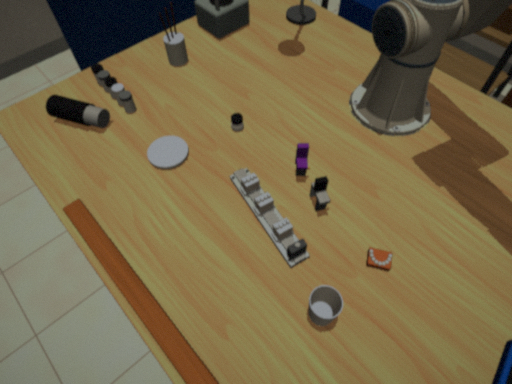

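The rail runs from (250,275) to (455,315) in the 800×600 top view, with the stop at its left end (256,272). Two things are saddle-shaped: the steel one with a black grip at (302,380) and the violet one at (380,410). The steel one fits the description; I'll confirm it in an enlarged crop.

Run:
```python
from h import *
t=ld('t0')['color'];s=ld('s0')['color']
a=cv2.resize(t[155:285,150:305],None,fx=5,fy=4.6,interpolation=cv2.INTER_CUBIC)
a=cv2.resize(t[155:280,150:305],(775,625)); a=cv2.resize(a,(500,403))
cr=cv2.resize(t[218:284,170:262],(500,359),interpolation=cv2.INTER_CUBIC)
b=cv2.resize(s[135:215,285:340],(300,436),interpolation=cv2.INTER_CUBIC)
c=np.zeros((436,800,3),np.uint8);c[:359,:500]=cr;c[:,500:]=b
cv2.imwrite('pics/c1.png',c)
g=ld('t0')
for n,u,v,z in[('cup',155,230,85),('arch',160,375,24),('jar',560,394,45),('pal',590,243,16),('sp',305,381,104),('violet',380,410,62),('stopL',248,275,20),('railR',455,315,20)]:
  print(n,pix2w(g,u*.64,v*.64,z).round(0))
```

```text
cup [647. 293.  85.]
arch [453. 298.  24.]
jar [ 418. -259.   45.]
pal [ 636. -318.   16.]
sp [438.  84. 104.]
violet [400. -12.  62.]
stopL [595. 177.  20.]
railR [ 533. -119.   20.]
```

View pics/c1.png

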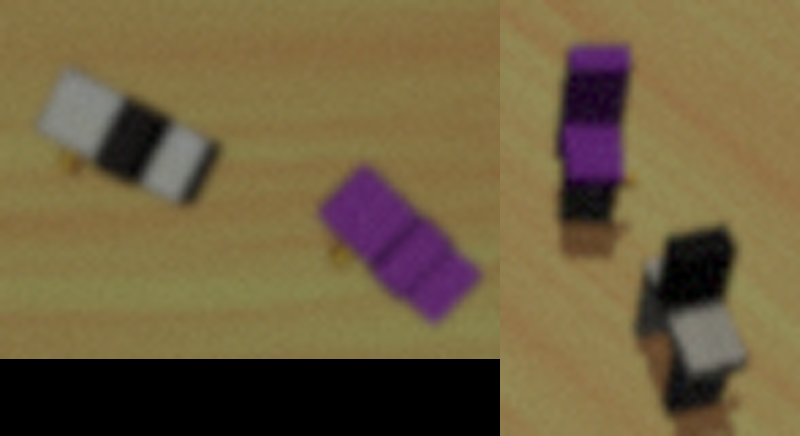

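The crop confirms it: the steel saddle with the black grip is the spacer, grip near (133,140). Its thick jaw side is at upper left with the brass screw at (70,163), already roughly facing the stop end. The other one is violet. Next I go above the spacer.

```bash
cat >> h.py <<'E'
from scipy.spatial.transform import Rotation as Ro
def go(p,yaw,n=1):
    s=sense();R=Ro.from_euler('xyz',s['tcp_rot']).as_matrix()
    d=R.T@(np.array(p,float)-s['eef_pos']); w=(Ro.from_matrix(R.T)*Ro.from_euler('xyz',[np.pi,0,yaw])).as_rotvec()
    print('shift m',(d/1000).round(4),'rot',w.round(4),'len',np.linalg.norm(d).round(1))
def st():
    s=sense();print({k:np.round(s[k],3) for k in('clock','eef_pos','tcp_rot','contact_force','wrist_torque','opening')})
E
python3 -c "
from h import *
go([438,84,270],2.69)"
```

```text
shift m [-0.4006 -0.4285  0.0338] rot [-1.200e-03  1.000e-04  1.858e-01] len 587.6
```

Request:
drive_tool --targets '[-0.02, -0.022, 0, 0, 0, 0, 1, -0.05, -0.053, 0, 0, 0, 0, 1, -0.075, -0.08, 0, 0, 0, 0, 1, -0.1, -0.107, 0, 0, 0, 0, 1, -0.125, -0.134, 0, 0, 0, 0, 1, -0.15, -0.16, 0, 0, 0, 0, 1, -0.175, -0.187, 0, 0, 0, 0, 1, -0.2, -0.214, 0, 0, 0, 0, 1, -0.225, -0.24, 0, 0, 0, 0, 1, -0.25, -0.267, 0, 0, 0, 0, 1, -0.275, -0.294, 0, 0, 0, 0, 1, -0.3, -0.321, 0, 0, 0, 0, 1]'

```text
clock: 1.1
eef_pos: [369.6, 212.8, 303.9]
tcp_rot: [3.142, 0.0, 2.876]
contact_force: [-0.4, -0.4, -0.1]
opening: 0.998
```

Request:
drive_tool --targets '[-0.025, -0.027, 0.008, 0, 0, 0.05, 1, -0.05, -0.054, 0.016, 0, 0, 0.1, 1, -0.075, -0.08, 0.025, 0, 0, 0.15, 1, -0.1, -0.107, 0.034, 0, 0, 0.186, 1, -0.1, -0.107, 0.034, 0, 0, 0.186, 1, -0.1, -0.107, 0.034, 0, 0, 0.186, 1]'

```text
clock: 1.6
eef_pos: [437.9, 83.3, 269.2]
tcp_rot: [-3.141, -0.001, 2.686]
contact_force: [-0.2, -0.5, 0.5]
opening: 1.001
```

Run:
```python
from h import *
g=snap('wrist','w1');st();print(foc(g),g['cx'],g['cy'],np.round(g['world_from_camera'],3))
t=snap('top','t1')
cv2.imwrite('pics/w1b.png',cv2.resize(g['color'],(800,600),interpolation=cv2.INTER_CUBIC))
```

```text
{'clock': np.float64(1.65), 'eef_pos': array([437.551,  84.446, 269.53 ]), 'tcp_rot': array([-3.141e+00, -1.000e-03,  2.688e+00]), 'contact_force': array([0.736, 0.725, 0.799]), 'wrist_torque': array([ 0.042,  0.018, -0.04 ]), 'opening': np.float64(1.001)}
344.15047232034124 251.60447529219957 190.60356472526817 [[ 4.40000e-01  8.68000e-01  2.31000e-01  3.78485e+02]
 [ 8.98000e-01 -4.25000e-01 -1.14000e-01  1.12807e+02]
 [-1.00000e-03  2.58000e-01 -9.66000e-01  3.38812e+02]
 [ 0.00000e+00  0.00000e+00  0.00000e+00  1.00000e+00]]
```

View pics/w1b.png

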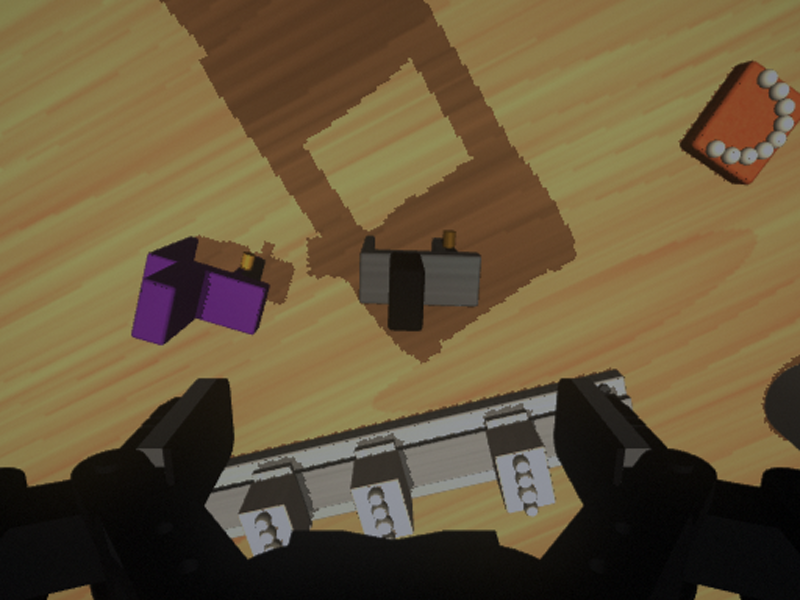

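The wrist view shows the steel spacer squared up with the tool: bridge top from (360,253) to (480,306), grip top about (389–424, 329 at its far edge). The violet decoy is at (205,290).

Run:
```python
from h import *
g=ld('w1');k=.64
for n,u,v,z in[('bridge NL',360,253,62),('NR',480,253,62),('FL',360,305,62),('FR',480,305,62),('grip top FL',389,329,104),('FR',423,329,104),('mid',406,329,104)]:
  print(n,pix2w(g,u*k,v*k,z).round(1))
A=cv2.resize(g['color'][145:225,215:325],(800,582),interpolation=cv2.INTER_CUBIC)
cv2.imwrite('pics/c2.png',A)
```

```text
bridge NL [415.4  75.2  62. ]
NR [443.  131.4  62. ]
FL [440.5  62.4  62. ]
FR [468.8 120.   62. ]
grip top FL [447.2  76.8 104. ]
FR [454.   90.8 104. ]
mid [450.6  83.8 104. ]
```

View pics/c2.png

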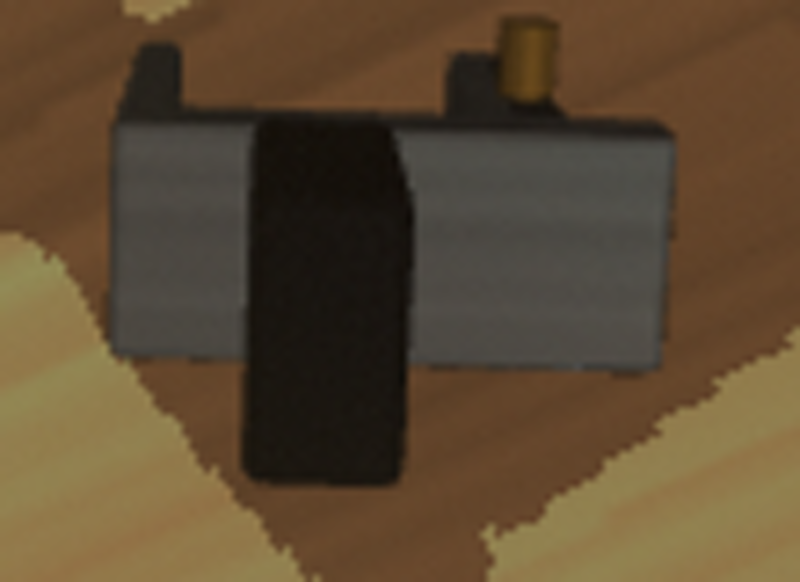

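Run:
```python
from h import *
g=ld('w1');s=7.273
P=[pix2w(g,215+u/s-.4,145+v/s-.4,62)[:2] for u,v in[(112,122),(675,136),(110,357),(660,372)]]
print(np.round(P,1))
for a,b in((0,1),(2,3)):
  d=P[b]-P[a];print(-np.arctan2(d[0],d[1]),np.linalg.norm(d))
G=[pix2w(g,215+u/s-.4,145+v/s-.4,104)[:2] for u,v in[(243,484),(402,486)]];print(np.round(G,1))
psi=-.47;c=.5*(P[0]+P[2]);y=np.array([-np.sin(psi),np.cos(psi)]);x=np.array([y[1],-y[0]]);c=c+24*y;print(c,c+15*x-8*y,c+15*x+8*y)
go([*c,104+60],np.pi+psi)
```

```text
[[414.9  75.1]
 [444.1 131.1]
 [439.1  62.5]
 [468.5 118.4]]
-0.48073242626192847 63.096552512397125
-0.48377775293507336 63.199579214478604
[[447.3  76. ]
 [454.4  90. ]]
[437.8786855   90.19790321] [447.62911954  76.27206263] [454.8753001   90.53715524]
shift m [0.0017 0.0048 0.1058] rot [-0.0002 -0.0007  0.0179] len 105.9
```

Bridge measures 63 × 28 mm (expected 50–64 × 28), grip 16 mm, centre about (438,90), yaw −0.48: consistent. Descend and close.

Request:
drive_tool --targets '[0.002, 0.005, 0.02, 0, 0, 0.028, 1, 0.002, 0.005, 0.05, 0, 0, 0.028, 1, 0.002, 0.005, 0.08, 0, 0, 0.028, 1, 0.002, 0.005, 0.105, 0, 0, 0.028, 1, 0.002, 0.005, 0.12, 0, 0, 0.028, 1, 0.002, 0.005, 0.1295, 0, 0, 0.028, 1, 0.002, 0.005, 0.1295, 0, 0, 0.028, 0.5, 0.002, 0.005, 0.1295, 0, 0, 0.028, 0.3, 0.002, 0.005, 0.1295, 0, 0, 0.028, 0.2, 0.002, 0.005, 0.1295, 0, 0, 0.028, 0.1, 0.002, 0.005, 0.1295, 0, 0, 0.028, 0, 0.002, 0.005, 0.1295, 0, 0, 0.028, 0]' --force 60

```text
clock: 2.7
eef_pos: [438.5, 90.4, 141.1]
tcp_rot: [3.141, 0.001, 2.662]
contact_force: [-0.1, 0.9, 3.9]
opening: 0.178
```

Request:
drive_tool --targets '[0, 0, 0, 0, 0, 0, 0, 0, 0, 0, 0, 0, 0, 0, 0, 0, 0, 0, 0, 0, 0, 0, 0, 0, 0, 0, 0, 0]'

```text
clock: 3.03
eef_pos: [438.5, 90.4, 141.1]
tcp_rot: [3.141, 0.001, 2.662]
contact_force: [-1.3, -0.1, 7.8]
opening: 0.175
```

```bash
python3 -c "
from h import *
st()
g=ld('t1');cv2.imwrite('pics/c3.png',cv2.resize(g['color'][155:220,150:300],(800,347),interpolation=cv2.INTER_CUBIC))"
```

```text
{'clock': np.float64(3.033), 'eef_pos': array([438.523,  90.392, 141.058]), 'tcp_rot': array([3.141e+00, 1.000e-03, 2.662e+00]), 'contact_force': array([-1.333, -0.117,  7.805]), 'wrist_torque': array([0.071, 0.162, 0.035]), 'opening': np.float64(0.175)}
```

View pics/c3.png

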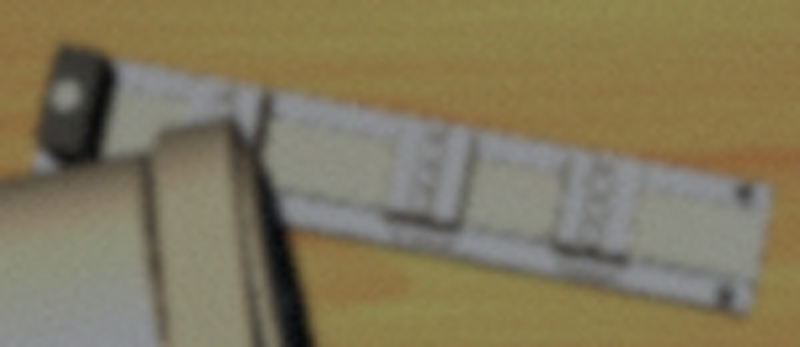

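The fingers hold the 16 mm grip (opening 0.175 of 85 mm). Lift, and measure the rail in the unobstructed first top picture.

Request:
drive_tool --targets '[0, 0, -0.01, 0, 0, 0, 0, 0, 0, -0.03, 0, 0, 0, 0, 0, 0, -0.06, 0, 0, 0, 0, 0, 0, -0.085, 0, 0, 0, 0, 0, 0, -0.1, 0, 0, 0, 0, 0, 0, -0.1, 0, 0, 0, 0, 0, 0, -0.1, 0, 0, 0, 0, 0, 0, -0.1, 0, 0, 0, 0]'

```text
clock: 3.7
eef_pos: [437.3, 90.2, 239.6]
tcp_rot: [-3.141, -0.001, 2.662]
contact_force: [0.3, -0.6, -3.9]
opening: 0.181
```

Run:
```python
from h import *
st()
g=ld('t0');cv2.imwrite('pics/c4.png',cv2.resize(g['color'][158:218,150:300],(800,320),interpolation=cv2.INTER_CUBIC))
```

```text
{'clock': np.float64(3.7), 'eef_pos': array([437.324,  90.199, 239.559]), 'tcp_rot': array([-3.141e+00, -1.000e-03,  2.662e+00]), 'contact_force': array([ 0.256, -0.551, -3.928]), 'wrist_torque': array([-0.06 ,  0.022, -0.015]), 'opening': np.float64(0.181)}
```

View pics/c4.png

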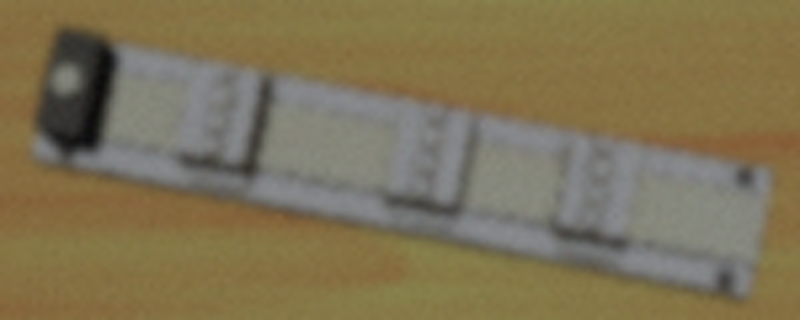

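Run:
```python
from h import *
g=ld('t0');s=800/150
W=lambda u,v,z:pix2w(g,150+(u+.5)/s-.5,158+(v+.5)/s-.5,z)[:2]
A=W(772,172,20);B=W(748,298,20);C=W(33,158,20)
print(A,B,C,np.linalg.norm(A-B),np.linalg.norm(B-C))
d=C-B;psi=-np.arctan2(d[0],d[1]);print('psi',psi, 'far edge',)
y=np.array([-np.sin(psi),np.cos(psi)]);x=np.array([y[1],-y[0]])
O=(A+B)/2+130*y;O2=C+28*x-180*y;print('O',O,O2);O=(O+O2)/2
for n,u,v,z in[('m1',221,116,60),('m2',430,156,60),('m3',595,190,60),('m1 rear edge top',262,80,60),('stopface top near',95,150,62),('stop far',112,50,62)]:
  p=W(u,v,z)-O;print(n,W(u,v,z),'rack xy',(p@x).round(1),(p@y).round(1))
np.savez('rack.npz',O=O,psi=psi)
```

```text
[ 559.43997497 -127.11087507] [ 506.44592041 -115.80815497] [569.51510943 183.4143565 ] 54.185988044133154 305.7970470328588
psi -0.20773614970019907 far edge
O [559.75483045   5.7455279 ] [559.78897332   1.50943002]
m1 [579.22601825  99.2298065 ] rack xy -0.7 97.6
m2 [561.64628147  14.44578048] rack xy -0.4 11.0
m3 [546.84500108 -52.1535104 ] rack xy -1.1 -57.2
m1 rear edge top [593.87219785  82.61765866] rack xy 17.1 84.3
stopface top near [565.5822079  149.91878802] rack xy -24.5 144.3
stop far [606.72552064 143.49727137] rack xy 17.1 146.5
```

Crop: rail right-end corners at (772,172) and (748,298), stop's working side at about u=100, model tops at (221,116), (430,156), (595,190). They lie 0.4–1.1 mm off the row line, and the gaps of about 57 and 38 mm are within the stated ranges. Hover over model1 and look with the wrist camera.

```bash
python3 -c "
from h import *
go([579.5,99.2,239.6],np.pi-.208)"
```

```text
shift m [-0.122   0.0736 -0.0002] rot [-0.0007 -0.0012 -0.2719] len 142.5
```

Request:
drive_tool --targets '[-0.015, 0.009, 0, 0, 0, -0.04, 0, -0.04, 0.024, 0, 0, 0, -0.1, 0, -0.065, 0.039, 0, 0, 0, -0.16, 0, -0.09, 0.054, 0, 0, 0, -0.22, 0, -0.11, 0.066, 0, 0, 0, -0.26, 0, -0.122, 0.0736, 0, 0, 0, -0.272, 0, -0.122, 0.0736, 0, 0, 0, -0.272, 0, -0.122, 0.0736, 0, 0, 0, -0.272, 0]'

```text
clock: 4.37
eef_pos: [579.5, 99.2, 238.2]
tcp_rot: [-3.14, -0.004, 2.933]
contact_force: [-1.0, -0.0, -3.9]
opening: 0.179
```

Run:
```python
from h import *
g=snap('wrist','w2');st()
cv2.imwrite('pics/w2b.png',cv2.resize(g['color'],(800,600),interpolation=cv2.INTER_CUBIC))
print(np.round(g['world_from_camera'],3))
```

```text
{'clock': np.float64(4.417), 'eef_pos': array([578.826,  99.117, 238.506]), 'tcp_rot': array([-3.14 , -0.004,  2.933]), 'contact_force': array([-1.036,  0.957, -2.296]), 'wrist_torque': array([-0.074,  0.03 ,  0.002]), 'opening': np.float64(0.177)}
[[ 2.07000e-01  9.46000e-01  2.50000e-01  5.15018e+02]
 [ 9.78000e-01 -2.00000e-01 -5.40000e-02  1.13434e+02]
 [-1.00000e-03  2.56000e-01 -9.67000e-01  3.07984e+02]
 [ 0.00000e+00  0.00000e+00  0.00000e+00  1.00000e+00]]
```

View pics/w2b.png

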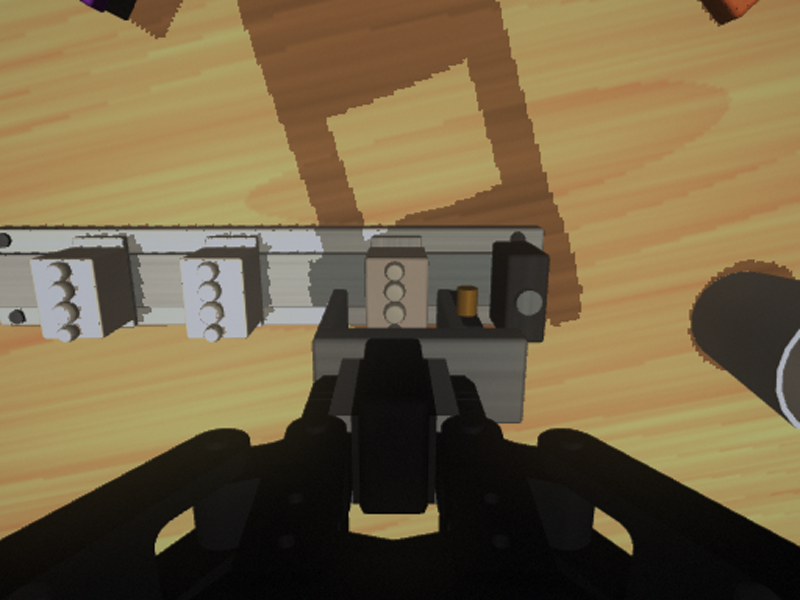

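Run:
```python
from h import *
g=ld('w2');k=.64;psi=-.2085
y=np.array([-np.sin(psi),np.cos(psi)]);x=np.array([y[1],-y[0]]);O=np.array([559.8,3.6])
s=sense();T=s['eef_pos'][:2]-O;print('tcp rack',T@x,T@y)
for n,u,v,z in[('m1 L',366,259,60),('m1 R',428,259,60),('leg thin in',347,290,97.5),('leg thin out',332,290,97.5),('thick in',438,290,97.5),('m2 L',181,259,60),('m2 R',243,259,60),('m3L',33,260,60),('m3R',95,260,60),('stop face',493,243,62),('stop R',546,247,62),('rail near L',0,226,20),('rail near corner',543,228,20),('bridge near L',315,341,159.5),('bridge near R',526,341,159.5)]:
  p=pix2w(g,(u+.5)*k-.5,(v+.5)*k-.5,z)[:2]-O;print(n,(p@x).round(1),(p@y).round(1))
```

```text
tcp rack -1.1577687569612085 97.38669577935785
m1 L -19.9 85.0
m1 R -19.9 114.0
leg thin in -14.2 79.2
leg thin out -14.2 73.1
thick in -14.2 115.9
m2 L -19.8 -1.6
m2 R -19.8 27.4
m3L -19.3 -71.1
m3R -19.3 -42.0
stop face -27.7 143.7
stop R -25.9 168.2
rail near L -30.2 -112.9
rail near corner -29.2 177.8
bridge near L -14.3 75.1
bridge near R -14.3 136.6
```

Wrist view: model1's top spans u 366–428 and the slot u 347–438, so the slot centre is 97.5 mm and the model centre 99.5 mm along the rail. Both widths check at 29 and 36.7 mm. The rail is parallel to the image within 0.004 rad. Shift +2 mm along the row and lower.

Request:
drive_tool --targets '[-0.001, 0.002, 0.005, 0, 0, 0, 0, -0.001, 0.002, 0.015, 0, 0, 0, 0, -0.001, 0.002, 0.022, 0, 0, 0, 0, -0.001, 0.002, 0.026, 0, 0, 0, 0, -0.001, 0.002, 0.029, 0, 0, 0, 0, -0.001, 0.002, 0.032, 0, 0, 0, 0, -0.001, 0.002, 0.035, 0, 0, 0, 0, -0.001, 0.002, 0.038, 0, 0, 0, 0, -0.001, 0.002, 0.041, 0, 0, 0, 0, -0.001, 0.002, 0.044, 0, 0, 0, 0]'

```text
clock: 5.25
eef_pos: [581.8, 101.1, 196.2]
tcp_rot: [3.141, 0.0, 2.934]
contact_force: [-0.7, -0.4, -3.0]
opening: 0.181
```

Run:
```python
from h import *
g=snap('wrist','w3');st()
cv2.imwrite('pics/w3b.png',cv2.resize(g['color'][120:300,150:390],(800,600),interpolation=cv2.INTER_CUBIC))
```

```text
{'clock': np.float64(5.3), 'eef_pos': array([581.47 , 101.077, 195.645]), 'tcp_rot': array([-3.141e+00, -1.000e-03,  2.934e+00]), 'contact_force': array([-0.253, -1.03 , -3.666]), 'wrist_torque': array([ 0.009,  0.06 , -0.021]), 'opening': np.float64(0.178)}
```

View pics/w3b.png

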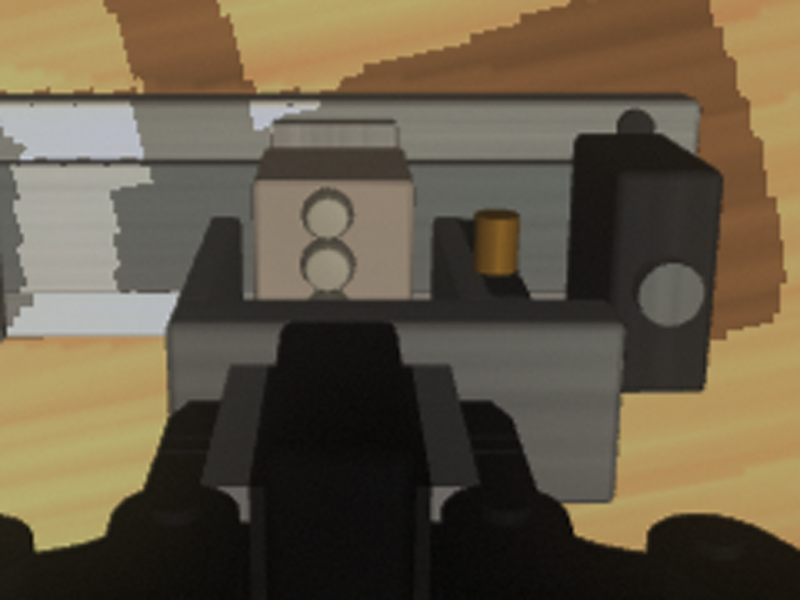

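Close view: slot inner faces at u 241 and 434 and the model at 255–412 (crop pixels). It has clearance on both sides, about 0.8 mm off centre. Continue down.

Request:
drive_tool --targets '[0, -0.0007, 0.004, 0, 0, 0, 0, 0, -0.0007, 0.008, 0, 0, 0, 0, 0, -0.0007, 0.012, 0, 0, 0, 0, 0, -0.0007, 0.016, 0, 0, 0, 0, 0, -0.0007, 0.02, 0, 0, 0, 0, 0, -0.0007, 0.024, 0, 0, 0, 0, 0, -0.0007, 0.027, 0, 0, 0, 0, 0, -0.0007, 0.03, 0, 0, 0, 0, 0, -0.0007, 0.03, 0, 0, 0, 0, 0, -0.0007, 0.03, 0, 0, 0, 0]'

```text
clock: 6.13
eef_pos: [581.5, 100.4, 166.2]
tcp_rot: [-3.142, -0.0, 2.934]
contact_force: [-0.8, 0.3, -3.2]
opening: 0.181
```

```bash
cat >> h.py <<'E'
def fr():
    s=sense();Y=np.array([.207,.978,0]);X=np.array([.978,-.207,0]);p=s['eef_pos']-[559.8,3.6,0]
    print('t',s['clock'].round(2),'rack x %.2f y %.2f z %.2f'%(p@X,p@Y,p[2]),'F xyz %.2f %.2f %.2f'%(s['contact_force']@X,s['contact_force']@Y,s['contact_force'][2]),'M',s['wrist_torque'].round(3),s['tcp_rot'].round(4))
E
python3 -c "
from h import *
fr()"
```

```text
Traceback (most recent call last):
  File "h.py", line 22, in fr
    print('t',s['clock'].round(2),'rack x %.2f y %.2f z %.2f'%(p@X,p@Y,p[2]),'F xyz %.2f %.2f %.2f'%(s['contact_force']@X,s['contact_force']@Y,s['contact_force'][2]),'M',s['wrist_torque'].round(3),s['tcp_rot'].round(4))
              ^^^^^^^^^^^^^^^^
AttributeError: 'float' object has no attribute 'round'
```

```bash
sed -i "s/s\['clock'\].round(2)/round(s['clock'],2)/" h.py
python3 - <<'E'
from h import *
fr()
Y=np.array([.207,.978]);O=np.array([559.8,3.6])
g=ld('w3');c=240/800
for n,u,v,z in[('stop top face edge near',617,172,62),('stop base edge near',573,135,30),('m1L',254,180,60),('m1R',412,180,60),('jawleg inner',434,218,54.6),('bridge R',623,322,116.6),('bridge L',170,322,116.6),('thin inner',241,218,54.6)]:
  print(n,((pix2w(g,150+(u+.5)*c-.5,120+(v+.5)*c-.5,z)[:2]-O)@Y).round(1))
g=ld('w2');k=.64
for u,v,z in((516,253,62),(517,253,62)):print('w2 stop',((pix2w(g,(u+.5)*k-.5,(v+.5)*k-.5,z)[:2]-O)@Y).round(1))
E
```

```text
t 6.13 rack x 1.16 y 99.17 z 166.24 F xyz -0.80 0.13 -3.20 M [-0.05   0.071  0.062] [-3.1415e+00 -2.0000e-04  2.9338e+00]
stop top face edge near 150.6
stop base edge near 148.9
m1L 84.7
m1R 113.6
jawleg inner 118.3
bridge R 139.3
bridge L 77.1
thin inner 81.7
w2 stop 154.5
w2 stop 155.0
```

Request:
drive_tool --targets '[0, 0.001, 0, 0, 0, 0, 0, 0, 0.0017, 0, 0, 0, 0, 0, 0, 0.0024, 0, 0, 0, 0, 0, 0, 0.003, 0, 0, 0, 0, 0, 0, 0.0036, 0, 0, 0, 0, 0, 0, 0.0042, 0, 0, 0, 0, 0, 0, 0.0048, 0, 0, 0, 0, 0, 0, 0.0054, 0, 0, 0, 0, 0, 0, 0.006, 0, 0, 0, 0, 0]'

```text
clock: 6.88
eef_pos: [582.8, 106.2, 166.4]
tcp_rot: [-3.141, 0.0, 2.934]
contact_force: [-0.1, -3.8, -0.2]
opening: 0.176
```

```bash
cat >> h.py <<'E'
def avg(n=5):
    Y=np.array([.207,.978,0]);F=[];M=[];P=[]
    for i in range(n):
        grab_frame('top');s=sense();F.append(s['contact_force']@Y);M.append(s['wrist_torque']@[.978,-.207,0]);P.append((s['eef_pos']-[559.8,3.6,0])@Y)
    print('t',round(sense()['clock'],2),'Fy',np.round(F,2),'mean %.2f'%np.mean(F),'Mx %.3f'%np.mean(M),'y %.2f'%np.mean(P),'z %.2f'%sense()['eef_pos'][2],'rot',sense()['tcp_rot'].round(4))
E
python3 -c "
from h import *
fr();avg(4)"
```

```text
t 6.88 rack x 1.27 y 105.08 z 166.42 F xyz 0.67 -3.73 -0.24 M [-0.989  0.057  0.063] [-3.1414e+00  1.0000e-04  2.9338e+00]
t 7.08 Fy [-4.05 -3.88 -3.2  -3.67] mean -3.70 Mx -0.862 y 105.20 z 166.39 rot [-3.1416  0.      2.9339]
```

Run:
```python
from h import *
g=snap('wrist','w4')
a=g['color'][180:240,260:360].astype(float);a=np.clip((a/255)**.5*255,0,255).astype(np.uint8)
cv2.imwrite('pics/w4b.png',cv2.resize(a,(800,480),interpolation=cv2.INTER_CUBIC))
```

```text
(no output)
```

View pics/w4b.png

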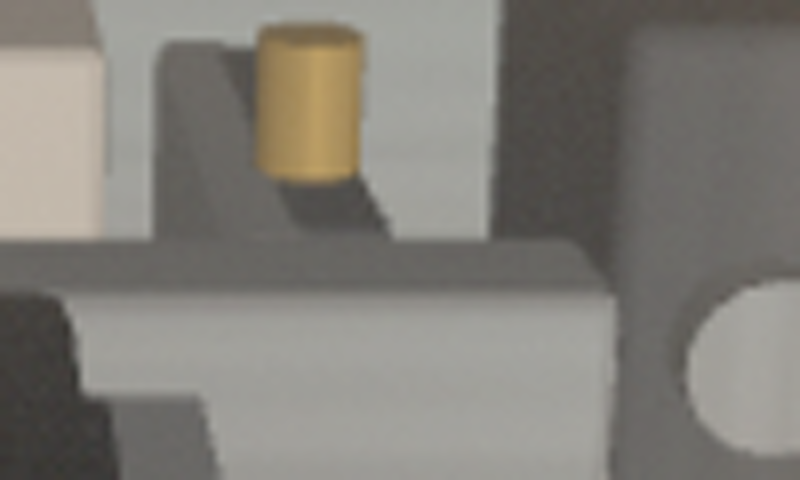

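Run:
```python
from h import *
g=ld('w4');fr();psi=-.2085
y=np.array([-np.sin(psi),np.cos(psi)]);x=np.array([y[1],-y[0]]);O=np.array([559.8,3.6])
def pr(xr,yr,z):
  u,v=w2pix(g,[*(O+x*xr+y*yr),z]);return np.round([(u+.5-260)*8,(v+.5-180)*8],0)
for ys in(105.2,):
 for x0 in(0.,1.5):
  for n,dy,h in[('in bot',18,0),('out bot',24,0),('in top',18,50),('out top',24,50),('J30 top',30,50),('J36 top',36,50),('br 39 bot',39,50),('br 39 top',39,62)]:
   print(x0,n,pr(x0-14,ys+dy,25.3+h))
for Y in(150,154,158):print('stop',Y,pr(-22,Y,62),pr(-22,Y,20))
```

```text
t 7.13 rack x 1.24 y 105.21 z 166.40 F xyz 0.92 -4.87 -1.17 M [-0.904  0.084  0.061] [3.1416e+00 1.0000e-04 2.9338e+00]
0.0 in bot [159.  21.]
0.0 out bot [235.  21.]
0.0 in top [222. 214.]
0.0 out top [321. 214.]
0.0 J30 top [419. 214.]
0.0 J36 top [517. 214.]
0.0 br 39 bot [566. 214.]
0.0 br 39 top [612. 278.]
1.5 in bot [158.  40.]
1.5 out bot [235.  40.]
1.5 in top [222. 237.]
1.5 out top [320. 237.]
1.5 J30 top [418. 237.]
1.5 J36 top [515. 238.]
1.5 br 39 bot [564. 238.]
1.5 br 39 top [611. 303.]
stop 150 [617.  35.] [492. -92.]
stop 154 [679.  35.] [542. -92.]
stop 158 [740.  35.] [592. -91.]
```

Enlarged view: the jaw's outer edge at (393,240) is 28.4–30 mm from mid-slot. The stop's face is at 150.5 mm, from its top edge at u=630 and base edge at u=495. Contact is expected 15–17 mm further on. Push 12 mm, then creep.

Request:
drive_tool --targets '[0, 0.001, 0, 0, 0, 0, 0, 0, 0.0022, 0, 0, 0, 0, 0, 0, 0.0034, 0, 0, 0, 0, 0, 0, 0.0046, 0, 0, 0, 0, 0, 0, 0.0058, 0, 0, 0, 0, 0, 0, 0.007, 0, 0, 0, 0, 0, 0, 0.008, 0, 0, 0, 0, 0, 0, 0.009, 0, 0, 0, 0, 0, 0, 0.01, 0, 0, 0, 0, 0, 0, 0.011, 0, 0, 0, 0, 0, 0, 0.0115, 0, 0, 0, 0, 0, 0, 0.012, 0, 0, 0, 0, 0]'

```text
clock: 8.13
eef_pos: [585.3, 118.1, 166.4]
tcp_rot: [3.142, 0.0, 2.934]
contact_force: [0.4, -4.7, -0.4]
opening: 0.184
```

```bash
python3 -c "
from h import *
avg(4)
g=snap('wrist','w5')
a=g['color'][180:240,260:360].astype(float);a=np.clip((a/255)**.5*255,0,255).astype(np.uint8)
cv2.imwrite('pics/w5b.png',cv2.resize(a,(800,480),interpolation=cv2.INTER_CUBIC))
"
```

```text
t 8.33 Fy [-3.49 -3.5  -3.73 -3.13] mean -3.46 Mx -0.721 y 117.31 z 166.34 rot [ 3.1414 -0.      2.9337]
```

View pics/w5b.png

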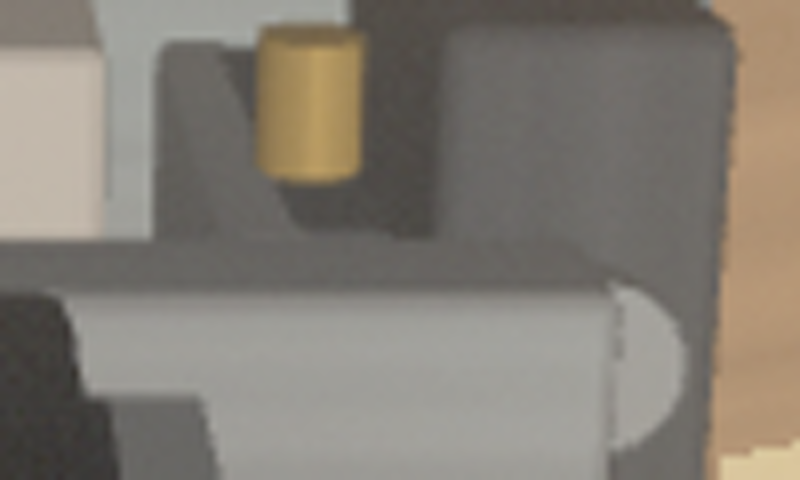

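The jaw edge is now about 4.5 mm from the stop (stop edge u≈440, jaw edge u≈368 at the same height, 15.6 px/mm). Advance 3.4 mm, then back off in two small steps to learn the stiffness.

Request:
drive_tool --targets '[0, 0.0006, 0, 0, 0, 0, 0, 0, 0.0012, 0, 0, 0, 0, 0, 0, 0.0018, 0, 0, 0, 0, 0, 0, 0.0024, 0, 0, 0, 0, 0, 0, 0.0029, 0, 0, 0, 0, 0, 0, 0.0032, 0, 0, 0, 0, 0, 0, 0.0034, 0, 0, 0, 0, 0, 0, 0.0034, 0, 0, 0, 0, 0]'

```text
clock: 9.05
eef_pos: [585.9, 121.4, 166.3]
tcp_rot: [3.142, -0.0, 2.934]
contact_force: [1.2, -4.1, -2.0]
opening: 0.181
```

```bash
python3 -c "
from h import *
avg(4)"
```

```text
t 9.25 Fy [-4.22 -4.17 -3.68 -3.74] mean -3.95 Mx -0.786 y 120.64 z 166.37 rot [ 3.1415 -0.      2.9338]
```

Request:
drive_tool --targets '[0, -0.0002, 0, 0, 0, 0, 0, 0, -0.0002, 0, 0, 0, 0, 0]'

```text
clock: 9.42
eef_pos: [585.9, 121.3, 166.4]
tcp_rot: [3.141, 0.0, 2.934]
contact_force: [0.5, -2.7, -2.6]
opening: 0.175
```

```bash
python3 -c "
from h import *
avg(4)"
```

```text
t 9.62 Fy [-2.43 -1.85 -1.06 -1.91] mean -1.81 Mx -0.415 y 120.54 z 166.33 rot [ 3.1414e+00 -1.0000e-04  2.9337e+00]
```

Stiffness is about 10 N/mm, so 0.1–0.2 mm steps are safe.

Request:
drive_tool --targets '[0, 0.0002, 0, 0, 0, 0, 0, 0, 0.0003, 0, 0, 0, 0, 0, 0, 0.0004, 0, 0, 0, 0, 0, 0, 0.0005, 0, 0, 0, 0, 0, 0, 0.0006, 0, 0, 0, 0, 0, 0, 0.0006, 0, 0, 0, 0, 0]'

```text
clock: 10.12
eef_pos: [586.0, 121.6, 166.4]
tcp_rot: [-3.141, -0.0, 2.934]
contact_force: [1.2, -4.7, -2.8]
opening: 0.18
```

```bash
python3 -c "
from h import *
avg(3)"
```

```text
t 10.27 Fy [-4.37 -4.87 -4.61] mean -4.62 Mx -0.861 y 120.87 z 166.35 rot [-3.1415e+00 -1.0000e-04  2.9338e+00]
```

Request:
drive_tool --targets '[0, 0.0001, 0, 0, 0, 0, 0, 0, 0.0002, 0, 0, 0, 0, 0, 0, 0.0003, 0, 0, 0, 0, 0, 0, 0.0003, 0, 0, 0, 0, 0]'

```text
clock: 10.6
eef_pos: [586.1, 122.1, 166.4]
tcp_rot: [-3.142, -0.0, 2.934]
contact_force: [0.0, -4.6, -2.2]
opening: 0.18
```

```bash
python3 -c "
from h import *
avg(3)"
```

```text
t 10.75 Fy [-4.41 -3.63 -3.68] mean -3.90 Mx -0.854 y 121.30 z 166.35 rot [-3.1416e+00 -1.0000e-04  2.9338e+00]
```

Request:
drive_tool --targets '[0, 0.0001, 0, 0, 0, 0, 0, 0, 0.0002, 0, 0, 0, 0, 0, 0, 0.0003, 0, 0, 0, 0, 0, 0, 0.0003, 0, 0, 0, 0, 0]'

```text
clock: 11.08
eef_pos: [586.1, 122.4, 166.4]
tcp_rot: [3.142, -0.0, 2.934]
contact_force: [-1.3, -3.8, -3.0]
opening: 0.181
```

```bash
python3 -c "
from h import *
avg(3)"
```

```text
t 11.23 Fy [-3.46 -3.23 -2.98] mean -3.22 Mx -0.847 y 121.61 z 166.39 rot [ 3.1416 -0.      2.9338]
```

Request:
drive_tool --targets '[0, 0.0001, 0, 0, 0, 0, 0, 0, 0.0002, 0, 0, 0, 0, 0, 0, 0.0003, 0, 0, 0, 0, 0, 0, 0.0003, 0, 0, 0, 0, 0]'

```text
clock: 11.57
eef_pos: [586.2, 122.6, 166.4]
tcp_rot: [-3.141, -0.0, 2.934]
contact_force: [-0.1, -4.7, -2.2]
opening: 0.178
```

```bash
python3 -c "
from h import *
avg(3)"
```

```text
t 11.72 Fy [-5.46 -4.54 -4.93] mean -4.98 Mx -0.976 y 121.83 z 166.34 rot [-3.1415e+00 -1.0000e-04  2.9338e+00]
```

Request:
drive_tool --targets '[0, 0.0001, 0, 0, 0, 0, 0, 0, 0.0002, 0, 0, 0, 0, 0, 0, 0.0002, 0, 0, 0, 0, 0]'

```text
clock: 11.97
eef_pos: [586.2, 122.7, 166.4]
tcp_rot: [-3.141, -0.0, 2.934]
contact_force: [-0.2, -6.0, -2.6]
opening: 0.185
```

```bash
python3 -c "
from h import *
avg(3)"
```

```text
t 12.12 Fy [-5.17 -4.49 -5.92] mean -5.19 Mx -1.151 y 121.91 z 166.37 rot [-3.1413e+00 -1.0000e-04  2.9339e+00]
```

Request:
drive_tool --targets '[0, 0.0001, 0, 0, 0, 0, 0, 0, 0.0002, 0, 0, 0, 0, 0, 0, 0.0002, 0, 0, 0, 0, 0]'

```text
clock: 12.37
eef_pos: [586.2, 122.7, 166.4]
tcp_rot: [-3.141, -0.0, 2.934]
contact_force: [-0.1, -6.5, -3.0]
opening: 0.183
```

```bash
python3 -c "
from h import *
avg(3)"
```

```text
t 12.52 Fy [-6.73 -6.05 -6.54] mean -6.44 Mx -1.286 y 121.96 z 166.35 rot [-3.1410e+00 -1.0000e-04  2.9339e+00]
```

Contact with the stop: force rises from 4 to 6.4 N and the moment from 0.85 to 1.29 N·m. Add a touch, hold, back off 3.3 mm to centre the slot, and lift.

Request:
drive_tool --targets '[0, 0.0001, 0, 0, 0, 0, 0, 0, 0.0001, 0, 0, 0, 0, 0, 0, 0.0001, 0, 0, 0, 0, 0]'

```text
clock: 12.77
eef_pos: [586.2, 122.8, 166.4]
tcp_rot: [-3.141, -0.0, 2.934]
contact_force: [-0.5, -5.9, -2.7]
opening: 0.177
```

Request:
drive_tool --targets '[0, -0.001, 0, 0, 0, 0, 0, 0, -0.002, 0, 0, 0, 0, 0, 0, -0.003, 0, 0, 0, 0, 0, 0, -0.0033, 0, 0, 0, 0, 0, 0, -0.0033, 0, 0, 0, 0, 0]'

```text
clock: 13.18
eef_pos: [585.7, 120.1, 166.4]
tcp_rot: [3.141, 0.0, 2.934]
contact_force: [-0.9, 0.4, -3.1]
opening: 0.18
```

```bash
python3 -c "
from h import *
avg(4)"
```

```text
t 13.38 Fy [ 0.12 -0.42 -0.88  0.24] mean -0.24 Mx -0.022 y 119.25 z 166.40 rot [3.1414 0.     2.9338]
```

Request:
drive_tool --targets '[0, 0, -0.004, 0, 0, 0, 0, 0, 0, -0.012, 0, 0, 0, 0, 0, 0, -0.022, 0, 0, 0, 0, 0, 0, -0.035, 0, 0, 0, 0, 0, 0, -0.05, 0, 0, 0, 0, 0, 0, -0.06, 0, 0, 0, 0, 0, -0.01, -0.06, 0, 0, 0, 0, 0, -0.035, -0.06, 0, 0, 0, 0, 0, -0.06, -0.06, 0, 0, 0, 0, 0, -0.085, -0.06, 0, 0, 0, 0, 0, -0.1064, -0.06, 0, 0, 0, 0, 0, -0.1064, -0.06, 0, 0, 0, 0]'

```text
clock: 14.38
eef_pos: [562.2, 12.2, 226.0]
tcp_rot: [-3.14, -0.001, 2.932]
contact_force: [0.3, 0.4, -2.7]
opening: 0.18
```

Request:
drive_tool --targets '[0, 0, 0.01, 0, 0, 0, 0, 0, 0, 0.01, 0, 0, 0, 0]'

```text
clock: 14.55
eef_pos: [562.9, 15.6, 214.7]
tcp_rot: [-3.141, -0.002, 2.933]
contact_force: [-0.4, 0.1, -4.3]
opening: 0.181
```

```bash
cat > meas.py <<'E'
# edges of model tops & slot in the wrist image, by column gradient
from h import *
import sys
def run(name):
    g=snap('wrist',name);fr();return g
E
python3 - <<'E'
from h import *
g=snap('wrist','w6');fr()
cv2.imwrite('pics/w6b.png',cv2.resize(g['color'][120:300,80:420],(800,424),interpolation=cv2.INTER_CUBIC))
E
```

```text
t 14.6 rack x 0.56 y 12.86 z 215.09 F xyz -0.47 -0.26 -3.80 M [ 0.012 -0.065 -0.042] [-3.1414e+00 -2.0000e-03  2.9338e+00]
```

View pics/w6b.png

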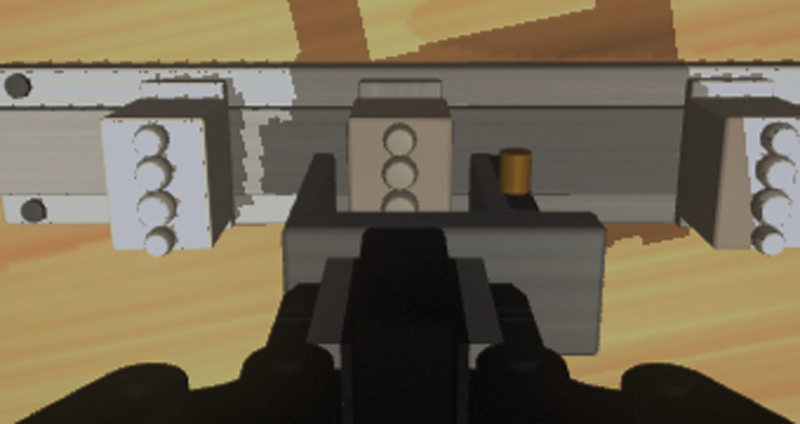

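Model2's top is at u 349–450 between legs at u 335 and 471, centred. Model1 is at u≥726 (top edge) and model3 at 104–206. That was my twelfth view, so from here I check by numbers.

Run:
```python
from h import *
g=ld('w6');c=340/800;psi=-.2085
y=np.array([-np.sin(psi),np.cos(psi)]);O=np.array([559.8,3.6])
W=lambda u,v,z:((pix2w(g,80+(u+.5)*c-.5,120+(v+.5)*c-.5,z)[:2]-O)@y).round(1)
for n,u,v,z in[('m2L',349,119,60),('m2R',450,119,60),('thin',335,155,74),('thick',471,155,74),('m1L',726,119,60),('m3L',103,119,60),('m3R',205,119,60)]:print(n,W(u,v,z))
```

```text
m2L -2.7
m2R 25.8
thin -5.7
thick 30.7
m1L 103.7
m3L -72.2
m3R -43.4
```

Request:
drive_tool --targets '[0, -0.0007, 0.002, 0, 0, 0, 0, 0, -0.0007, 0.005, 0, 0, 0, 0, 0, -0.0007, 0.009, 0, 0, 0, 0, 0, -0.0007, 0.013, 0, 0, 0, 0, 0, -0.0007, 0.017, 0, 0, 0, 0, 0, -0.0007, 0.022, 0, 0, 0, 0, 0, -0.0007, 0.027, 0, 0, 0, 0, 0, -0.0007, 0.032, 0, 0, 0, 0, 0, -0.0007, 0.037, 0, 0, 0, 0, 0, -0.0007, 0.042, 0, 0, 0, 0, 0, -0.0007, 0.047, 0, 0, 0, 0, 0, -0.0007, 0.049, 0, 0, 0, 0]'

```text
clock: 15.6
eef_pos: [563.2, 15.0, 166.5]
tcp_rot: [-3.141, -0.001, 2.934]
contact_force: [-0.4, -0.6, -2.8]
opening: 0.181
```

```bash
python3 -c "
from h import *
avg(3);fr()"
```

```text
t 15.75 Fy [ 0.57 -0.21 -0.11] mean 0.08 Mx -0.010 y 11.95 z 167.20 rot [-3.1415e+00 -3.0000e-04  2.9337e+00]
t 15.75 rack x 1.23 y 11.97 z 167.20 F xyz 0.44 -0.11 -2.55 M [ 0.023 -0.02  -0.006] [-3.1415e+00 -3.0000e-04  2.9337e+00]
```

Request:
drive_tool --targets '[0, 0.001, 0.0004, 0, 0, 0, 0, 0, 0.0018, 0.0006, 0, 0, 0, 0, 0, 0.0024, 0.0006, 0, 0, 0, 0, 0, 0.003, 0.0006, 0, 0, 0, 0, 0, 0.0036, 0.0006, 0, 0, 0, 0, 0, 0.0042, 0.0006, 0, 0, 0, 0, 0, 0.005, 0.0006, 0, 0, 0, 0, 0, 0.006, 0.0006, 0, 0, 0, 0, 0, 0.0072, 0.0006, 0, 0, 0, 0, 0, 0.0086, 0.0006, 0, 0, 0, 0, 0, 0.0102, 0.0006, 0, 0, 0, 0, 0, 0.012, 0.0006, 0, 0, 0, 0]'

```text
clock: 16.75
eef_pos: [566.1, 26.9, 166.8]
tcp_rot: [-3.142, 0.0, 2.934]
contact_force: [0.0, -4.2, -0.9]
opening: 0.184
```

Request:
drive_tool --targets '[0, 0.0018, 0, 0, 0, 0, 0, 0, 0.0036, 0, 0, 0, 0, 0, 0, 0.0054, 0, 0, 0, 0, 0, 0, 0.0072, 0, 0, 0, 0, 0, 0, 0.009, 0, 0, 0, 0, 0, 0, 0.0108, 0, 0, 0, 0, 0, 0, 0.0126, 0, 0, 0, 0, 0, 0, 0.0144, 0, 0, 0, 0, 0, 0, 0.0162, 0, 0, 0, 0, 0, 0, 0.018, 0, 0, 0, 0, 0, 0, 0.0198, 0, 0, 0, 0, 0, 0, 0.0216, 0, 0, 0, 0, 0]'

```text
clock: 17.75
eef_pos: [570.5, 48.1, 166.8]
tcp_rot: [-3.142, 0.0, 2.934]
contact_force: [0.4, -5.1, -0.8]
opening: 0.177
```

```bash
python3 -c "
from h import *
avg(2)"
```

```text
t 17.85 Fy [-4.06 -1.82] mean -2.94 Mx -0.626 y 46.03 z 166.72 rot [ 3.1413e+00 -1.0000e-04  2.9338e+00]
```

Request:
drive_tool --targets '[0, 0.0014, 0, 0, 0, 0, 0, 0, 0.0032, 0, 0, 0, 0, 0, 0, 0.005, 0, 0, 0, 0, 0, 0, 0.0068, 0, 0, 0, 0, 0, 0, 0.0086, 0, 0, 0, 0, 0, 0, 0.0104, 0, 0, 0, 0, 0, 0, 0.0122, 0, 0, 0, 0, 0, 0, 0.014, 0, 0, 0, 0, 0, 0, 0.0158, 0, 0, 0, 0, 0, 0, 0.0176, 0, 0, 0, 0, 0, 0, 0.0194, 0, 0, 0, 0, 0, 0, 0.021, 0, 0, 0, 0, 0]'

```text
clock: 18.85
eef_pos: [574.8, 68.7, 166.7]
tcp_rot: [-3.142, -0.0, 2.934]
contact_force: [-0.2, -4.7, -2.4]
opening: 0.185
```

Request:
drive_tool --targets '[0, 0.001, 0, 0, 0, 0, 0, 0, 0.002, 0, 0, 0, 0, 0, 0, 0.003, 0, 0, 0, 0, 0, 0, 0.0038, 0, 0, 0, 0, 0, 0, 0.0043, 0, 0, 0, 0, 0, 0, 0.0046, 0, 0, 0, 0, 0, 0, 0.0047, 0, 0, 0, 0, 0]'

```text
clock: 19.43
eef_pos: [575.7, 73.2, 166.7]
tcp_rot: [-3.142, -0.0, 2.934]
contact_force: [-0.5, -4.4, -2.6]
opening: 0.182
```

```bash
python3 -c "
from h import *
avg(4)
g=snap('wrist','w7')
# stop-style check: m1 rear lower/upper edges: print gray row profiles right of the spacer
im=cv2.cvtColor(g['color'],cv2.COLOR_BGR2GRAY)
for r in (172,180): print(r,im[r,280:400].tolist())"
```

```text
t 19.63 Fy [-2.95 -3.54 -3.88 -3.  ] mean -3.34 Mx -0.773 y 71.33 z 166.74 rot [ 3.1415e+00 -2.0000e-04  2.9337e+00]
172 [127, 128, 128, 127, 127, 127, 128, 127, 127, 127, 127, 127, 127, 127, 126, 127, 127, 126, 126, 127, 127, 127, 128, 127, 72, 60, 105, 130, 131, 133, 132, 134, 136, 139, 139, 137, 133, 134, 135, 131, 130, 130, 131, 131, 130, 129, 131, 133, 134, 129, 131, 131, 131, 132, 133, 133, 131, 129, 130, 131, 132, 132, 132, 132, 133, 133, 133, 121, 96, 122, 126, 127, 126, 127, 126, 126, 126, 127, 127, 127, 126, 126, 127, 126, 127, 126, 127, 126, 126, 126, 127, 126, 127, 126, 126, 126, 48, 28, 30, 28, 30, 29, 29, 30, 29, 31, 29, 30, 31, 29, 31, 30, 30, 30, 31, 32, 32, 31, 31, 31]
180 [99, 98, 99, 99, 99, 99, 99, 99, 99, 99, 99, 99, 98, 98, 97, 99, 98, 99, 98, 99, 99, 97, 99, 67, 52, 52, 53, 55, 57, 61, 60, 62, 62, 62, 62, 62, 60, 60, 61, 61, 62, 61, 62, 62, 62, 62, 62, 63, 61, 61, 62, 61, 61, 61, 60, 61, 61, 61, 61, 61, 61, 60, 61, 61, 61, 61, 61, 61, 60, 60, 60, 61, 62, 61, 60, 61, 61, 60, 62, 71, 88, 99, 101, 99, 101, 101, 101, 100, 102, 101, 101, 101, 102, 101, 102, 48, 29, 27, 28, 27, 26, 26, 26, 29, 26, 26, 27, 27, 28, 27, 28, 28, 29, 28, 28, 28, 29, 29, 31, 28]
```

Run:
```python
from h import *
g=ld('w7');psi=-.2085
y=np.array([-np.sin(psi),np.cos(psi)]);O=np.array([559.8,3.6])
for u,v,z in((303.3,180,26),(305,172,26),(375,180,20),(375,180,26)):print(u,v,z,((pix2w(g,u,v,z)[:2]-O)@y).round(2))
```

```text
303.3 180 26 104.28
305 172 26 105.14
375 180 20 151.48
375 180 26 149.27
```

Request:
drive_tool --targets '[0, 0.0005, 0, 0, 0, 0, 0, 0, 0.001, 0, 0, 0, 0, 0, 0, 0.0015, 0, 0, 0, 0, 0, 0, 0.002, 0, 0, 0, 0, 0, 0, 0.0023, 0, 0, 0, 0, 0, 0, 0.0025, 0, 0, 0, 0, 0, 0, 0.0025, 0, 0, 0, 0, 0]'

```text
clock: 20.27
eef_pos: [576.2, 75.7, 166.7]
tcp_rot: [3.142, -0.0, 2.934]
contact_force: [-0.7, -3.9, -3.4]
opening: 0.182
```

```bash
python3 -c "
from h import *
avg(3)"
```

```text
t 20.42 Fy [-4.37 -4.3  -3.75] mean -4.14 Mx -0.736 y 73.85 z 166.75 rot [ 3.1415e+00 -1.0000e-04  2.9337e+00]
```

Request:
drive_tool --targets '[0, 0.0001, 0, 0, 0, 0, 0, 0, 0.0002, 0, 0, 0, 0, 0, 0, 0.0003, 0, 0, 0, 0, 0, 0, 0.0003, 0, 0, 0, 0, 0]'

```text
clock: 20.75
eef_pos: [576.3, 75.8, 166.8]
tcp_rot: [-3.142, -0.0, 2.934]
contact_force: [-1.5, -3.9, -3.4]
opening: 0.18
```

```bash
python3 -c "
from h import *
avg(3)"
```

```text
t 20.9 Fy [-3.83 -3.44 -4.55] mean -3.94 Mx -0.837 y 74.08 z 166.75 rot [-3.1416e+00 -1.0000e-04  2.9338e+00]
```

Request:
drive_tool --targets '[0, 0.0001, 0, 0, 0, 0, 0, 0, 0.0002, 0, 0, 0, 0, 0, 0, 0.0002, 0, 0, 0, 0, 0]'

```text
clock: 21.15
eef_pos: [576.3, 76.1, 166.7]
tcp_rot: [-3.142, -0.0, 2.934]
contact_force: [-1.6, -3.2, -4.4]
opening: 0.171
```

```bash
python3 -c "
from h import *
avg(3)"
```

```text
t 21.3 Fy [-4.02 -3.14 -3.27] mean -3.48 Mx -0.815 y 74.29 z 166.74 rot [-3.1416e+00 -2.0000e-04  2.9337e+00]
```

Request:
drive_tool --targets '[0, 0.0001, 0, 0, 0, 0, 0, 0, 0.0002, 0, 0, 0, 0, 0, 0, 0.0002, 0, 0, 0, 0, 0]'

```text
clock: 21.55
eef_pos: [576.4, 76.2, 166.7]
tcp_rot: [-3.142, -0.0, 2.934]
contact_force: [-0.3, -3.3, -5.0]
opening: 0.178
```

```bash
python3 -c "
from h import *
avg(3)"
```

```text
t 21.7 Fy [-4.1  -3.07 -3.23] mean -3.47 Mx -0.810 y 74.49 z 166.74 rot [-3.1416e+00 -1.0000e-04  2.9338e+00]
```

Request:
drive_tool --targets '[0, 0.0001, 0, 0, 0, 0, 0, 0, 0.0002, 0, 0, 0, 0, 0, 0, 0.0003, 0, 0, 0, 0, 0, 0, 0.0003, 0, 0, 0, 0, 0]'

```text
clock: 22.03
eef_pos: [576.4, 76.5, 166.7]
tcp_rot: [-3.141, -0.0, 2.934]
contact_force: [-1.6, -4.9, -4.3]
opening: 0.178
```

```bash
python3 -c "
from h import *
avg(3)"
```

```text
t 22.18 Fy [-4.39 -4.75 -4.32] mean -4.48 Mx -0.883 y 74.77 z 166.75 rot [-3.1415e+00 -1.0000e-04  2.9338e+00]
```

Request:
drive_tool --targets '[0, 0.0001, 0, 0, 0, 0, 0, 0, 0.0002, 0, 0, 0, 0, 0, 0, 0.0002, 0, 0, 0, 0, 0]'

```text
clock: 22.43
eef_pos: [576.4, 76.6, 166.8]
tcp_rot: [-3.141, -0.0, 2.934]
contact_force: [-2.0, -4.8, -5.3]
opening: 0.181
```

```bash
python3 -c "
from h import *
avg(3)"
```

```text
t 22.58 Fy [-5.32 -5.14 -5.81] mean -5.42 Mx -1.075 y 74.87 z 166.77 rot [-3.1413e+00 -1.0000e-04  2.9339e+00]
```

Contact with model1 at y≈74.75, excess about 1.3 N. One more 0.1 mm and hold.

Request:
drive_tool --targets '[0, 0.0001, 0, 0, 0, 0, 0, 0, 0.0001, 0, 0, 0, 0, 0, 0, 0.0001, 0, 0, 0, 0, 0]'

```text
clock: 22.83
eef_pos: [576.5, 76.6, 166.8]
tcp_rot: [-3.141, -0.0, 2.934]
contact_force: [-2.2, -5.4, -4.8]
opening: 0.176
```

```bash
python3 -c "
from h import *
avg(4)"
```

```text
t 23.03 Fy [-5.71 -4.8  -5.51 -5.25] mean -5.32 Mx -1.147 y 74.88 z 166.76 rot [-3.1412e+00 -1.0000e-04  2.9339e+00]
```

Request:
drive_tool --targets '[0, 0.0001, 0, 0, 0, 0, 0, 0, 0.00015, 0, 0, 0, 0, 0, 0, 0.00015, 0, 0, 0, 0, 0]'

```text
clock: 23.28
eef_pos: [576.5, 76.7, 166.7]
tcp_rot: [-3.141, -0.0, 2.934]
contact_force: [-2.2, -6.0, -4.3]
opening: 0.181
```

```bash
python3 -c "
from h import *
avg(4)"
```

```text
t 23.48 Fy [-5.79 -5.4  -5.29 -5.62] mean -5.53 Mx -1.280 y 74.92 z 166.79 rot [-3.1410e+00 -1.0000e-04  2.9339e+00]
```

Same moment as at the stop (1.28 N·m), about 2 N on model1, below its 4 N friction. Back off, lift, go to model3.

Request:
drive_tool --targets '[0, -0.001, 0, 0, 0, 0, 0, 0, -0.002, 0, 0, 0, 0, 0, 0, -0.003, 0, 0, 0, 0, 0, 0, -0.0033, 0, 0, 0, 0, 0, 0, -0.0033, 0, 0, 0, 0, 0]'

```text
clock: 23.9
eef_pos: [576.2, 74.0, 167.0]
tcp_rot: [3.141, 0.001, 2.934]
contact_force: [-0.1, -0.0, -2.3]
opening: 0.178
```

```bash
python3 -c "
from h import *
avg(3)"
```

```text
t 24.05 Fy [ 0.02 -0.37  0.39] mean 0.01 Mx -0.019 y 72.14 z 166.87 rot [3.1414e+00 3.0000e-04 2.9338e+00]
```

Request:
drive_tool --targets '[0, 0, -0.004, 0, 0, 0, 0, 0, 0, -0.012, 0, 0, 0, 0, 0, 0, -0.022, 0, 0, 0, 0, 0, 0, -0.035, 0, 0, 0, 0, 0, 0, -0.05, 0, 0, 0, 0, 0, 0, -0.06, 0, 0, 0, 0, 0, -0.01, -0.06, 0, 0, 0, 0, 0, -0.035, -0.06, 0, 0, 0, 0, 0, -0.065, -0.06, 0, 0, 0, 0, 0, -0.095, -0.06, 0, 0, 0, 0, 0, -0.12, -0.06, 0, 0, 0, 0, 0, -0.1287, -0.06, 0, 0, 0, 0]'

```text
clock: 25.05
eef_pos: [548.0, -55.4, 226.5]
tcp_rot: [-3.14, -0.001, 2.932]
contact_force: [-0.4, -0.2, -3.1]
opening: 0.175
```

Request:
drive_tool --targets '[0, 0, 0.01, 0, 0, 0, 0, 0, 0, 0.01, 0, 0, 0, 0, 0, 0, 0.01, 0, 0, 0, 0]'

```text
clock: 25.3
eef_pos: [548.9, -51.6, 215.8]
tcp_rot: [3.141, -0.002, 2.934]
contact_force: [0.8, 0.0, -2.5]
opening: 0.18
```

Run:
```python
from h import *
g=snap('wrist','w8');fr()
im=cv2.cvtColor(g['color'],cv2.COLOR_BGR2GRAY)
r=174
for r in(174,186): print(r,[(u,int(im[r,u])) for u in range(205,300)])
```

```text
t 25.35 rack x 1.04 y -55.94 z 216.22 F xyz 0.34 -0.34 -3.20 M [ 0.045 -0.016  0.017] [ 3.1414e+00 -1.1000e-03  2.9344e+00]
174 [(205, 88), (206, 88), (207, 87), (208, 89), (209, 89), (210, 89), (211, 90), (212, 87), (213, 88), (214, 88), (215, 88), (216, 88), (217, 88), (218, 88), (219, 86), (220, 87), (221, 87), (222, 88), (223, 88), (224, 86), (225, 100), (226, 116), (227, 125), (228, 125), (229, 125), (230, 126), (231, 127), (232, 125), (233, 125), (234, 126), (235, 125), (236, 127), (237, 125), (238, 126), (239, 126), (240, 125), (241, 127), (242, 125), (243, 88), (244, 70), (245, 72), (246, 77), (247, 85), (248, 101), (249, 90), (250, 83), (251, 80), (252, 73), (253, 71), (254, 107), (255, 125), (256, 127), (257, 127), (258, 128), (259, 128), (260, 127), (261, 128), (262, 127), (263, 127), (264, 127), (265, 128), (266, 126), (267, 124), (268, 118), (269, 80), (270, 85), (271, 85), (272, 86), (273, 85), (274, 87), (275, 86), (276, 86), (277, 86), (278, 86), (279, 86), (280, 85), (281, 85), (282, 86), (283, 85), (284, 86), (285, 85), (286, 85), (287, 86), (288, 86), (289, 84), (2
[... 491 characters left out ...]
8, 126), (239, 126), (240, 126), (241, 125), (242, 127), (243, 126), (244, 99), (245, 69), (246, 65), (247, 69), (248, 75), (249, 71), (250, 65), (251, 65), (252, 80), (253, 121), (254, 125), (255, 126), (256, 126), (257, 126), (258, 126), (259, 126), (260, 126), (261, 125), (262, 125), (263, 126), (264, 126), (265, 127), (266, 126), (267, 121), (268, 113), (269, 74), (270, 82), (271, 84), (272, 83), (273, 84), (274, 84), (275, 83), (276, 85), (277, 83), (278, 83), (279, 83), (280, 48), (281, 39), (282, 40), (283, 41), (284, 41), (285, 39), (286, 40), (287, 35), (288, 31), (289, 31), (290, 31), (291, 32), (292, 35), (293, 49), (294, 58), (295, 64), (296, 68), (297, 73), (298, 78), (299, 85)]
```

Model3 is at u 225.5–268.5 against the slot at 221.5–279.5: the spacer needs about −1.9 mm along the row before lowering.

Request:
drive_tool --targets '[0, -0.001, 0.002, 0, 0, 0, 0, 0, -0.0019, 0.005, 0, 0, 0, 0, 0, -0.0019, 0.009, 0, 0, 0, 0, 0, -0.0019, 0.013, 0, 0, 0, 0, 0, -0.0019, 0.017, 0, 0, 0, 0, 0, -0.0019, 0.022, 0, 0, 0, 0, 0, -0.0019, 0.027, 0, 0, 0, 0, 0, -0.0019, 0.032, 0, 0, 0, 0, 0, -0.0019, 0.037, 0, 0, 0, 0, 0, -0.0019, 0.042, 0, 0, 0, 0, 0, -0.0019, 0.047, 0, 0, 0, 0, 0, -0.0019, 0.0495, 0, 0, 0, 0]'

```text
clock: 26.35
eef_pos: [548.7, -54.0, 166.5]
tcp_rot: [-3.142, -0.001, 2.934]
contact_force: [-0.1, -0.0, -2.6]
opening: 0.179
```

```bash
python3 -c "
from h import *
avg(3);fr()"
```

```text
t 26.5 Fy [-0.16 -0.1  -0.52] mean -0.26 Mx -0.031 y -58.65 z 167.07 rot [-3.1415e+00 -5.0000e-04  2.9338e+00]
t 26.5 rack x 1.23 y -58.64 z 167.07 F xyz -0.07 -0.52 -2.60 M [-0.074  0.007  0.02 ] [-3.1415e+00 -5.0000e-04  2.9338e+00]
```

Request:
drive_tool --targets '[0, 0.001, 0.0003, 0, 0, 0, 0, 0, 0.0018, 0.0003, 0, 0, 0, 0, 0, 0.0024, 0.0003, 0, 0, 0, 0, 0, 0.003, 0.0003, 0, 0, 0, 0, 0, 0.0036, 0.0003, 0, 0, 0, 0, 0, 0.0042, 0.0003, 0, 0, 0, 0, 0, 0.005, 0.0003, 0, 0, 0, 0, 0, 0.006, 0.0003, 0, 0, 0, 0, 0, 0.0072, 0.0003, 0, 0, 0, 0, 0, 0.0086, 0.0003, 0, 0, 0, 0, 0, 0.0102, 0.0003, 0, 0, 0, 0, 0, 0.012, 0.0003, 0, 0, 0, 0]'

```text
clock: 27.5
eef_pos: [551.6, -42.2, 167.0]
tcp_rot: [-3.142, 0.0, 2.934]
contact_force: [-0.1, -4.3, -0.9]
opening: 0.175
```

Request:
drive_tool --targets '[0, 0.0018, 0, 0, 0, 0, 0, 0, 0.0036, 0, 0, 0, 0, 0, 0, 0.0054, 0, 0, 0, 0, 0, 0, 0.0072, 0, 0, 0, 0, 0, 0, 0.009, 0, 0, 0, 0, 0, 0, 0.0108, 0, 0, 0, 0, 0, 0, 0.0126, 0, 0, 0, 0, 0, 0, 0.0144, 0, 0, 0, 0, 0, 0, 0.0162, 0, 0, 0, 0, 0, 0, 0.018, 0, 0, 0, 0, 0, 0, 0.0198, 0, 0, 0, 0, 0, 0, 0.0216, 0, 0, 0, 0, 0]'

```text
clock: 28.5
eef_pos: [556.0, -21.0, 167.0]
tcp_rot: [-3.142, 0.0, 2.934]
contact_force: [0.5, -4.7, -1.4]
opening: 0.176
```

Request:
drive_tool --targets '[0, 0.0018, 0, 0, 0, 0, 0, 0, 0.0036, 0, 0, 0, 0, 0, 0, 0.0054, 0, 0, 0, 0, 0, 0, 0.0072, 0, 0, 0, 0, 0, 0, 0.009, 0, 0, 0, 0, 0, 0, 0.0108, 0, 0, 0, 0, 0, 0, 0.0126, 0, 0, 0, 0, 0, 0, 0.0144, 0, 0, 0, 0, 0, 0, 0.0162, 0, 0, 0, 0, 0, 0, 0.018, 0, 0, 0, 0, 0, 0, 0.0198, 0, 0, 0, 0, 0, 0, 0.0216, 0, 0, 0, 0, 0]'

```text
clock: 29.5
eef_pos: [560.4, 0.2, 166.9]
tcp_rot: [-3.142, -0.0, 2.934]
contact_force: [-0.1, -5.8, -1.6]
opening: 0.18
```

```bash
python3 -c "
from h import *
avg(3);fr()"
```

```text
t 29.65 Fy [-3.35 -2.9  -1.98] mean -2.74 Mx -0.595 y -3.03 z 166.88 rot [ 3.1412e+00 -3.0000e-04  2.9337e+00]
t 29.65 rack x 1.15 y -3.07 z 166.88 F xyz 0.91 -1.98 -2.35 M [-0.467 -0.058  0.002] [ 3.1412e+00 -3.0000e-04  2.9337e+00]
```

Request:
drive_tool --targets '[0, 0.0014, 0, 0, 0, 0, 0, 0, 0.0032, 0, 0, 0, 0, 0, 0, 0.005, 0, 0, 0, 0, 0, 0, 0.0068, 0, 0, 0, 0, 0, 0, 0.0086, 0, 0, 0, 0, 0, 0, 0.0104, 0, 0, 0, 0, 0, 0, 0.0122, 0, 0, 0, 0, 0, 0, 0.014, 0, 0, 0, 0, 0, 0, 0.0158, 0, 0, 0, 0, 0, 0, 0.0176, 0, 0, 0, 0, 0, 0, 0.0194, 0, 0, 0, 0, 0, 0, 0.021, 0, 0, 0, 0, 0]'

```text
clock: 30.65
eef_pos: [564.6, 20.7, 166.9]
tcp_rot: [-3.142, -0.0, 2.934]
contact_force: [-1.3, -3.9, -3.3]
opening: 0.179
```

Request:
drive_tool --targets '[0, 0.0014, 0, 0, 0, 0, 0, 0, 0.0028, 0, 0, 0, 0, 0, 0, 0.0042, 0, 0, 0, 0, 0, 0, 0.0054, 0, 0, 0, 0, 0, 0, 0.0064, 0, 0, 0, 0, 0, 0, 0.0072, 0, 0, 0, 0, 0, 0, 0.0076, 0, 0, 0, 0, 0, 0, 0.0078, 0, 0, 0, 0, 0, 0, 0.0078, 0, 0, 0, 0, 0]'

```text
clock: 31.4
eef_pos: [566.2, 28.2, 166.9]
tcp_rot: [3.142, -0.0, 2.934]
contact_force: [-1.0, -2.9, -4.4]
opening: 0.177
```

```bash
python3 -c "
from h import *
avg(4)
g=snap('wrist','w9')
psi=-.2085
y=np.array([-np.sin(psi),np.cos(psi)]);O=np.array([559.8,3.6])
im=cv2.cvtColor(g['color'],cv2.COLOR_BGR2GRAY)
for r in (176,180): print(r,[(u,int(im[r,u])) for u in range(292,318)])
for u in (303.3,305): print(((pix2w(g,u,180,26)[:2]-O)@y).round(2))"
```

```text
t 31.6 Fy [-3.22 -2.84 -2.83 -2.74] mean -2.91 Mx -0.686 y 25.41 z 166.98 rot [ 3.1415e+00 -2.0000e-04  2.9336e+00]
176 [(292, 99), (293, 99), (294, 100), (295, 99), (296, 99), (297, 100), (298, 100), (299, 101), (300, 99), (301, 72), (302, 54), (303, 54), (304, 57), (305, 57), (306, 59), (307, 58), (308, 57), (309, 59), (310, 59), (311, 58), (312, 58), (313, 58), (314, 58), (315, 60), (316, 59), (317, 58)]
180 [(292, 90), (293, 90), (294, 89), (295, 90), (296, 90), (297, 90), (298, 89), (299, 89), (300, 89), (301, 63), (302, 50), (303, 50), (304, 49), (305, 53), (306, 55), (307, 57), (308, 58), (309, 58), (310, 58), (311, 58), (312, 59), (313, 58), (314, 59), (315, 59), (316, 59), (317, 59)]
58.4
59.47
```

Model2's rear edge implies contact at about 27.4–27.7 mm, as predicted from the pitch of the first two contacts. Creep.

Request:
drive_tool --targets '[0, 0.0004, 0, 0, 0, 0, 0, 0, 0.0008, 0, 0, 0, 0, 0, 0, 0.0011, 0, 0, 0, 0, 0, 0, 0.0013, 0, 0, 0, 0, 0, 0, 0.0013, 0, 0, 0, 0, 0]'

```text
clock: 32.07
eef_pos: [566.5, 29.5, 167.0]
tcp_rot: [-3.142, -0.0, 2.934]
contact_force: [-1.9, -3.5, -2.6]
opening: 0.179
```

```bash
python3 -c "
from h import *
avg(3)"
```

```text
t 32.22 Fy [-3.29 -3.73 -3.31] mean -3.44 Mx -0.795 y 26.69 z 167.00 rot [ 3.1416e+00 -1.0000e-04  2.9338e+00]
```

Request:
drive_tool --targets '[0, 0.0001, 0, 0, 0, 0, 0, 0, 0.0002, 0, 0, 0, 0, 0, 0, 0.0003, 0, 0, 0, 0, 0, 0, 0.0003, 0, 0, 0, 0, 0]'

```text
clock: 32.55
eef_pos: [566.6, 29.7, 167.0]
tcp_rot: [-3.142, -0.0, 2.934]
contact_force: [-2.0, -3.7, -3.3]
opening: 0.184
```

```bash
python3 -c "
from h import *
avg(3)"
```

```text
t 32.7 Fy [-4.38 -3.53 -3.42] mean -3.78 Mx -0.854 y 26.98 z 166.99 rot [ 3.1416e+00 -1.0000e-04  2.9338e+00]
```

Request:
drive_tool --targets '[0, 0.0001, 0, 0, 0, 0, 0, 0, 0.0002, 0, 0, 0, 0, 0, 0, 0.0003, 0, 0, 0, 0, 0, 0, 0.0003, 0, 0, 0, 0, 0]'

```text
clock: 33.03
eef_pos: [566.7, 30.0, 167.0]
tcp_rot: [3.142, -0.0, 2.934]
contact_force: [-2.7, -2.4, -2.8]
opening: 0.178
```

```bash
python3 -c "
from h import *
avg(3)"
```

```text
t 33.18 Fy [-3.45 -4.08 -4.48] mean -4.00 Mx -0.830 y 27.27 z 166.98 rot [-3.1416e+00 -1.0000e-04  2.9338e+00]
```

Request:
drive_tool --targets '[0, 0.0001, 0, 0, 0, 0, 0, 0, 0.0002, 0, 0, 0, 0, 0, 0, 0.0002, 0, 0, 0, 0, 0]'

```text
clock: 33.43
eef_pos: [566.7, 30.2, 167.0]
tcp_rot: [-3.142, -0.0, 2.934]
contact_force: [-3.8, -4.0, -3.0]
opening: 0.18
```

```bash
python3 -c "
from h import *
avg(3)"
```

```text
t 33.58 Fy [-4.75 -3.79 -4.7 ] mean -4.41 Mx -0.823 y 27.46 z 166.97 rot [-3.1416e+00 -1.0000e-04  2.9338e+00]
```

Request:
drive_tool --targets '[0, 0.0001, 0, 0, 0, 0, 0, 0, 0.0002, 0, 0, 0, 0, 0, 0, 0.0002, 0, 0, 0, 0, 0]'

```text
clock: 33.83
eef_pos: [566.8, 30.5, 167.0]
tcp_rot: [-3.142, -0.0, 2.934]
contact_force: [-3.1, -3.3, -1.6]
opening: 0.18
```

```bash
python3 -c "
from h import *
avg(3)"
```

```text
t 33.98 Fy [-3.83 -4.08 -3.57] mean -3.83 Mx -0.845 y 27.68 z 166.99 rot [3.1416 0.     2.9338]
```

Request:
drive_tool --targets '[0, 0.0001, 0, 0, 0, 0, 0, 0, 0.0002, 0, 0, 0, 0, 0, 0, 0.0002, 0, 0, 0, 0, 0]'

```text
clock: 34.23
eef_pos: [566.8, 30.5, 167.0]
tcp_rot: [-3.141, -0.0, 2.934]
contact_force: [-2.7, -4.5, -2.7]
opening: 0.18
```

```bash
python3 -c "
from h import *
avg(3)"
```

```text
t 34.38 Fy [-5.78 -5.66 -4.68] mean -5.38 Mx -0.989 y 27.77 z 166.96 rot [-3.1414e+00 -1.0000e-04  2.9339e+00]
```

Contact at 27.75, and the pitches 121.8 → 74.75 → 27.75 are equal at 47.0 mm. Press up to the same level as before.

Request:
drive_tool --targets '[0, 0.0001, 0, 0, 0, 0, 0, 0, 0.0002, 0, 0, 0, 0, 0, 0, 0.0002, 0, 0, 0, 0, 0]'

```text
clock: 34.63
eef_pos: [566.8, 30.6, 167.0]
tcp_rot: [-3.141, -0.0, 2.934]
contact_force: [-3.1, -4.5, -1.9]
opening: 0.179
```

```bash
python3 -c "
from h import *
avg(3)"
```

```text
t 34.78 Fy [-5.14 -6.15 -5.18] mean -5.49 Mx -1.140 y 27.86 z 166.97 rot [-3.1412e+00 -1.0000e-04  2.9339e+00]
```

Request:
drive_tool --targets '[0, 0.0001, 0, 0, 0, 0, 0, 0, 0.00015, 0, 0, 0, 0, 0, 0, 0.00015, 0, 0, 0, 0, 0]'

```text
clock: 35.03
eef_pos: [566.8, 30.6, 166.9]
tcp_rot: [-3.141, -0.0, 2.934]
contact_force: [-3.3, -4.8, -1.4]
opening: 0.182
```

```bash
python3 -c "
from h import *
avg(4)"
```

```text
t 35.23 Fy [-6.55 -5.78 -5.73 -6.26] mean -6.08 Mx -1.273 y 27.89 z 166.97 rot [-3.141e+00 -1.000e-04  2.934e+00]
```

Request:
drive_tool --targets '[0, -0.001, 0, 0, 0, 0, 0, 0, -0.002, 0, 0, 0, 0, 0, 0, -0.003, 0, 0, 0, 0, 0, 0, -0.0036, 0, 0, 0, 0, 0, 0, -0.0036, 0, 0, 0, 0, 0]'

```text
clock: 35.65
eef_pos: [566.5, 27.5, 167.2]
tcp_rot: [3.141, 0.001, 2.934]
contact_force: [-0.1, -0.4, -3.6]
opening: 0.176
```

```bash
python3 -c "
from h import *
avg(3)"
```

```text
t 35.8 Fy [ 0.65 -0.04 -0.4 ] mean 0.07 Mx -0.009 y 24.76 z 167.06 rot [3.1414e+00 3.0000e-04 2.9337e+00]
```

Request:
drive_tool --targets '[0, 0, -0.004, 0, 0, 0, 0, 0, 0, -0.012, 0, 0, 0, 0, 0, 0, -0.022, 0, 0, 0, 0, 0, 0, -0.035, 0, 0, 0, 0, 0, 0, -0.05, 0, 0, 0, 0, 0, 0, -0.065, 0, 0, 0, 0, 0, 0, -0.07, 0, 0, 0, 0, 0, 0, -0.07, 0, 0, 0, 0]'

```text
clock: 36.47
eef_pos: [567.1, 27.5, 239.2]
tcp_rot: [3.141, 0.004, 2.934]
contact_force: [0.5, 0.5, -3.0]
opening: 0.177
```

```bash
python3 -c "
from h import *
st();go([440,110,236],2.934)"
```

```text
{'clock': np.float64(36.467), 'eef_pos': array([567.126,  27.48 , 239.193]), 'tcp_rot': array([3.141, 0.004, 2.934]), 'contact_force': array([ 0.493,  0.469, -2.985]), 'wrist_torque': array([-0.053, -0.039,  0.01 ]), 'opening': np.float64(0.177)}
shift m [0.1414 0.0545 0.0027] rot [ 0.001   0.0037 -0.0002] len 151.6
```

Request:
drive_tool --targets '[0.02, 0.008, 0, 0, 0, 0, 0, 0.05, 0.019, 0, 0, 0, 0, 0, 0.08, 0.031, 0, 0, 0, 0, 0, 0.11, 0.042, 0, 0, 0, 0, 0, 0.13, 0.05, 0, 0, 0, 0, 0, 0.1414, 0.0545, 0, 0, 0, 0, 0, 0.1414, 0.0545, 0.02, 0, 0, 0, 0, 0.1414, 0.0545, 0.045, 0, 0, 0, 0, 0.1414, 0.0545, 0.065, 0, 0, 0, 0, 0.1414, 0.0545, 0.08, 0, 0, 0, 0, 0.1414, 0.0545, 0.088, 0, 0, 0, 0, 0.1414, 0.0545, 0.09, 0, 0, 0, 0]'

```text
clock: 37.47
eef_pos: [438.6, 109.7, 145.6]
tcp_rot: [-3.141, -0.002, 2.934]
contact_force: [0.5, 0.3, -1.8]
opening: 0.183
```

Request:
drive_tool --targets '[0, 0, 0.001, 0, 0, 0, 0, 0, 0, 0.002, 0, 0, 0, 0, 0, 0, 0.002, 0, 0, 0, 0]'

```text
clock: 37.72
eef_pos: [439.6, 110.0, 145.6]
tcp_rot: [3.141, 0.001, 2.934]
contact_force: [1.2, -0.6, -3.4]
opening: 0.182
```

```bash
python3 -c "
from h import *
st()
for i in range(3): grab_frame('top'); print(sense()['contact_force'].round(1),sense()['eef_pos'].round(1))"
```

```text
{'clock': np.float64(37.717), 'eef_pos': array([439.596, 109.993, 145.612]), 'tcp_rot': array([3.141e+00, 1.000e-03, 2.934e+00]), 'contact_force': array([ 1.213, -0.648, -3.375]), 'wrist_torque': array([-0.055,  0.038,  0.018]), 'opening': np.float64(0.182)}
[-0.7  0.2 -3. ] [439.6 110.  145.7]
[-0.5  0.3 -2.4] [439.5 110.  145.7]
[-0.1  0.6 -3.2] [439.4 110.  145.6]
```

Still hanging. Lower in small steps until the bench carries it.

Request:
drive_tool --targets '[0, 0, 0.001, 0, 0, 0, 0, 0, 0, 0.002, 0, 0, 0, 0, 0, 0, 0.003, 0, 0, 0, 0, 0, 0, 0.0035, 0, 0, 0, 0, 0, 0, 0.0035, 0, 0, 0, 0]'

```text
clock: 38.28
eef_pos: [438.9, 109.9, 141.3]
tcp_rot: [-3.141, -0.0, 2.934]
contact_force: [0.3, 0.6, -2.4]
opening: 0.176
```

Request:
drive_tool --targets '[0, 0, 0.0005, 0, 0, 0, 0, 0, 0, 0.001, 0, 0, 0, 0, 0, 0, 0.001, 0, 0, 0, 0]'

```text
clock: 38.53
eef_pos: [439.1, 109.9, 141.1]
tcp_rot: [-3.141, 0.0, 2.934]
contact_force: [-2.5, -1.4, 9.5]
opening: 0.181
```

```bash
python3 -c "
from h import *
for i in range(3): grab_frame('top'); print(sense()['contact_force'].round(1),sense()['eef_pos'].round(1))"
```

```text
[-3.  -1.7 10.2] [439.1 109.9 141.1]
[-2.1 -1.6  8.8] [439.1 109.9 141.1]
[-3.6 -2.4  9.6] [439.1 109.9 141.1]
```

On the bench. Ease off slightly, open, and rise.

Request:
drive_tool --targets '[0, 0, -0.0006, 0, 0, 0, 0, 0, 0, -0.0006, 0, 0, 0, 0.25, 0, 0, -0.0006, 0, 0, 0, 0.4, 0, 0, -0.0006, 0, 0, 0, 0.6, 0, 0, -0.0006, 0, 0, 0, 0.8, 0, 0, -0.0006, 0, 0, 0, 0.8, 0, 0, -0.0006, 0, 0, 0, 0.8, 0, 0, -0.0006, 0, 0, 0, 0.8]'

```text
clock: 39.35
eef_pos: [439.0, 109.9, 141.1]
tcp_rot: [-3.142, 0.0, 2.934]
contact_force: [-0.3, -0.2, 0.9]
opening: 0.8
```

Request:
drive_tool --targets '[0, 0, -0.01, 0, 0, 0, 0.8, 0, 0, -0.03, 0, 0, 0, 0.8, 0, 0, -0.06, 0, 0, 0, 0.8, 0, 0, -0.09, 0, 0, 0, 0.8, 0, 0, -0.12, 0, 0, 0, 0.8, 0, 0, -0.14, 0, 0, 0, 0.8, 0, 0, -0.15, 0, 0, 0, 0.8, 0, 0, -0.15, 0, 0, 0, 0.8]'

```text
clock: 40.02
eef_pos: [440.0, 110.2, 293.6]
tcp_rot: [3.14, 0.004, 2.934]
contact_force: [0.5, -0.1, 0.3]
opening: 0.792
```

Run:
```python
from h import *
st()
g=snap('wrist','w10');psi=-.2085
# predicted spacer bridge-top corners if standing at TCP spot with rack yaw -> gray inside / outside
y=np.array([-np.sin(psi),np.cos(psi)]);x=np.array([y[1],-y[0]]);c=np.array([439,110])
im=cv2.cvtColor(g['color'],cv2.COLOR_BGR2GRAY)
for n,dx,dy,z in(('br -16',0,-16,62),('br 30',0,30,62),('left out',0,-30,62),('right out',0,45,62),('grip top',0,0,104),('grip top edge +12x',12,0,104)):
  u,v=w2pix(g,[*(c+x*dx+y*dy),z]);print(n,round(u),round(v),g['color'][int(v),int(u)] if 0<=u<512 and 0<=v<384 else None)
# model edges in top camera, profile along row at model-top height
t=snap('top','t9');O=np.array([559.8,3.6]);ti=cv2.GaussianBlur(cv2.cvtColor(t['color'],cv2.COLOR_BGR2GRAY),(3,3),0).astype(np.float32)
t0=ld('t0')
ys=np.arange(-70,170,2.)
P=np.array([w2pix(t,[*(O+y*s-10*x),60]) for s in ys],np.float32)
pr=cv2.remap(ti,P[:,:1],P[:,1:],cv2.INTER_LINEAR).ravel()
print([(int(a),int(b)) for a,b in zip(ys,pr)])
```

```text
{'clock': np.float64(40.017), 'eef_pos': array([439.967, 110.167, 293.582]), 'tcp_rot': array([3.14 , 0.004, 2.934]), 'contact_force': array([ 0.537, -0.079,  0.268]), 'wrist_torque': array([ 0.036, -0.043,  0.019]), 'opening': np.float64(0.792)}
br -16 232 173 [68 74 78]
br 30 284 173 [73 78 80]
left out 217 173 [ 44  73 105]
right out 300 173 [ 44  70 103]
grip top 250 184 [17 23 27]
grip top edge +12x 250 199 [18 24 29]
[(-70, 140), (-68, 139), (-66, 139), (-64, 139), (-62, 139), (-60, 139), (-58, 138), (-56, 138), (-54, 139), (-52, 140), (-50, 140), (-48, 140), (-46, 139), (-44, 139), (-42, 140), (-40, 139), (-38, 139), (-36, 139), (-34, 139), (-32, 140), (-30, 140), (-28, 140), (-26, 139), (-24, 139), (-22, 139), (-20, 140), (-18, 139), (-16, 139), (-14, 139), (-12, 138), (-10, 139), (-8, 139), (-6, 139), (-4, 139), (-2, 139), (0, 139), (2, 137), (4, 130), (6, 120), (8, 112), (10, 114), (12, 126), (14, 137), (16, 139), (18, 137), (20, 132), (22, 127), (24, 126), (26, 127), (28, 128), (30, 130), (32, 134), (34, 139), (36, 139), (38, 138), (40, 137), (42, 137), (44, 138), (46, 136), (48, 133), (50, 125), (52, 109), (54, 94), (56, 94), (58, 111), (60, 128), (62, 136), (64, 137), (66, 132), (68, 127), (70, 125), (72, 125), (74, 128), (76, 132), (78, 137), (80, 140), (82, 140), (84, 139), (86, 136), (88, 136), (90, 136), (92, 136), (94, 132), (96, 121), (98, 100), (100, 78), (102, 76), (104, 95), (106, 118), (108, 132), (110, 135), (112, 132), (114, 125), (116, 121), (118, 122), (120, 127), (122, 132), (124, 136), (126, 139), (128, 138), (130, 132), (132, 120), (134, 102), (136, 79), (138, 58), (140, 45), (142, 46), (144, 53), (146, 62), (148, 68), (150, 69), (152, 71), (154, 79), (156, 94), (158, 108), (160, 115), (162, 118), (164, 117), (166, 114), (168, 112)]
```

The spacer stands where it was released: its bridge and grip are at the predicted pixels, with bench to either side. In the top view the models repeat at 46.5 and 46 mm (rear edges 8.8, 55, 101; tooth rows 24.5, 71, 117), so the gaps are equal. Handing in.

```bash
python3 -c "
from rig import sign_off,sense
print(sense()['clock']);print(sign_off())"
```

```text
40.1167
the job is handed in; nothing more can be done
None
```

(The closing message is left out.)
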